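# Turn the rinsed spot plate wells-up onto the reading stand

## Task

The white porcelain spot plate has been draining wells-down on the round steel post. Turn it over and set it down wells-up on the black reading stand, flat and centred between the stand's two end lips, then let go of it. Never let it drop or flop over, even a short way, and leave the other things on the bench where they are; the white slotted holder is there to stand the plate on edge while you change your grip.

Things in the scene. Friction and masses are not known exactly. Their poses are not given: they have to be found in the camera images.
- plate_center (a point): Centre of the white porcelain spot plate: 80 mm long (its x), 60 mm wide (its y, the width to grip; overhangs post, holder and stand on both sides), 12 mm thick, about 0.12 kg, six round wells in one face, the other plain. Its z axis points out of the plain back: straight up at the start (wells down), straight down when the job is done. Must not drop or fall over.
- post_top (a point): Centre of the top of the fixed draining post (steel, round): top disc 44 mm across, 40 mm above the bench; its foot is 68 mm across and under 10 mm high. The plate starts lying on it, its centre within 5 mm of the post's axis.
- slot_floor (a point): Centre of the slot's floor in the fixed white plate holder, 25 mm above the bench; z up. The slot runs along this frame's y (40 mm long, ends open), 16 mm wide in x, upright walls 20 mm high, flared lips up to 27 mm above the floor. A plate stood in it on its short edge leans up to 0.2 rad. Below: block 50 (x) by 40 (y) mm; foot 80 by 64 mm, 6 mm high.
- stand_top (a point): Centre of the top of the fixed black reading stand, 40 mm above the bench; z up. The top is 96 mm along this frame's x and 40 mm along y; across each x end a lip 6 mm high, 4 mm thick, 88 mm apart inside, so the 80 mm plate fits between with 4 mm to spare at each end, either way round. Column below: 24 mm wide in y; foot 110 by 64 mm, 6 mm high.
- dish_mid (a point): Bystander: round flat dish, 64 mm across, 14 mm high; its centre. Leave alone.
- spatula_mid (a point): Bystander: slim steel lab spatula lying on the bench, 140 mm long, 12 mm wide, 6 mm high; its centre. Leave alone.
- amber_mid (a point): Bystander: amber glass bottle, 64 mm across, 100 mm high; its centre. Leave alone.
- beaker_mid (a point): Bystander: glass beaker, 72 mm across, 80 mm high; its centre. Leave alone.
- mortar_mid (a point): Bystander: porcelain mortar bowl, 90 mm across, 60 mm high; its centre. Leave alone.
- jar_mid (a point): Bystander: glass jar with lid, 60 mm across, 70 mm high; its centre. Leave alone.
- carton_mid (a point): Bystander: small carton, 70 by 100 by 60 mm high; its centre. Leave alone.
Not all that is in view belongs to the job. Leave any pink or purple look-alike of the part that bears stand_top alone. Leave any orange look-alike of the part that bears plate_center alone.

How it is judged (in metres and radians):
At the end, for the whole second after the job is handed in: The spot plate lies still and released, wells up, flat on the reading stand (within 0.05 rad) between its end lips: centre within 6 mm lengthwise and 10 mm sideways of the stand's centre, turned less than 0.14 rad from it (angle between plate_center's own z axis and vertical above 3.09 rad and x of plate_center in the frame of stand_top between -0.006 and 0.006 m and y of plate_center in the frame of stand_top between -0.01 and 0.01 m and z of plate_center in the frame of stand_top between 0.003 and 0.009 m and angle between the x axis of plate_center and the x axis of stand_top, either way round below 0.14 rad and linear speed of plate below 0.02 m/s and contact force between plate and the fingers below 0.05 N); the robot touches nothing.
It fails at once if the plate drops or flops over: free of the fingers and faster than 0.5 m/s (linear speed of plate above 0.5 m/s and contact force between plate and the fingers below 0.05 N).
It fails at once if a bystander is moved more than 30 mm (distance of any of dish_mid, spatula_mid, amber_mid, beaker_mid, mortar_mid, jar_mid, carton_mid from where it was at the start of the episode above 0.03 m).
It also fails if it takes over 59 s, if anything falls off the work surface, if the arm or the gripper's body presses on something with over 40 N, if the wrist force passes 120 N, or if a joint passes its speed limit or range.

## Robot

A 6-joint arm with a two-finger parallel gripper is mounted at the origin on the work surface. World frame = base frame: x ahead of the robot, y to its left, z up, the work surface at z = 0. Lengths are in mm, angles in rad, forces in N, time in s.
With the tool pointing down it reaches from about 300 to 875 mm from the base axis. Payload 6.4 kg.
Tool frame: the origin (TCP) lies on the centre line of the jaws, within the pads' length; the fingertips stand 25 mm ahead of it and the grasp point (between the pads) lies 6 mm ahead of it; z points along the fingers, y is the direction in which the jaws open and shut (so a half turn about z gives the same grasp; the last joint's range is limited). The gripper opens to 88 mm and grips with 3 to 60 N. Pads are 18 mm wide; open, the fingers measure 123 mm over their backs; the gripper's body (75 mm by 187 mm) begins 45 mm behind the grasp point.
Start: joints at [-1.433, 0.181, 1.607, -0, 1.354, -0.206], TCP at [193.83, -541.361, 263.714] pointing down, gripper open.
Joint ranges: [-2.99, 2.99], [-0.89, 2.07], [0.3, 2.58], [-1.14, 4.28], [0, 2.63], [-3.12, 3.12]. Speed limits (rad/s): [2.57, 2.57, 3.01, 3.14, 3.14, 3.14].

## Interface

Orientations are given as a unit quaternion [w, x, y, z].
In Python, from cell import ctrl, optics, finish_job gives the robot as it stands.
- The arm moves only by the tool send_rows, never from a script. Its arguments are lists of equal length, an entry for each row: "travel": the shift along the world's x, y, z in cm, a list of three; "turn": the turn about the world's z in rad; "claw": the finger opening in cm, from 0 to 8.81. A call has 1 to 8 rows; each row shifts and turns the commanded pose from where the row before left it; what a row does not reach is not made up. A row lasts 1/10 s, in which the tool goes at most 50 mm and 8.59 degrees, less where a joint would pass 70% of its speed; a pose out of reach is approached as far as the arm can. A call is refused whole if a number of a shift passes 5 or a number of a turn 0.15, either way. A call with a gripper value outside its range is refused whole. The fingers move at their own pace and stop on an object; "newtons" is the grip in N (left out, the last holds). Time passes only in rows, so rows that do not move let the fingers close. It gives the time, the measured TCP pose, the force and the opening at its end, in the units of the state.
- ctrl.read_state(): the state, without advancing time (a new reading comes with each control period).
- optics.capture(name): name is "side" or "top"; returns the picture (400x640x3 uint8, red, green, blue); there is no depth.
- optics.camera_info(name): a dict with "fx", "fy", "cx", "cy" (pixels), "rvec" (rotation vector, rad) and "tvec" (3), from world to camera coordinates, as OpenCV has them. Camera axes: x right, y down, z forward; pixel columns grow to the right and rows downward; lengths in mm; the calibration is good to about 2 mm. A picture is of the moment at which its call begins. camera_info takes no time and is no camera call.
- finish_job(): hands the job in, once; it reports no verdict.
The state is a dict: "time_s": time; "joints": joint angles; "qd": joint speeds; "tau": joint torques, N m; "ee_pos": TCP position; "eef_rot": TCP orientation; "contact_force": force on the tool from outside, world axes, zero at the start; "wrist_torque": the same for the moment, N m; "width": finger opening in mm.
Only numpy, scipy, OpenCV 4.12 (cv2) and the standard library are available. Lean on these libraries where they do the work, as an engineer would, in place of code of your own. Each camera call takes 0.05 s, during which the arm holds its last target.

## Working session

There is one attempt and no reset: what is moved stays moved. The work goes in short steps, Python scripts to look and compute and a tool call to move; the robot and the scene stay as the last step left them, time stands still between calls to the robot, and variables do not carry over. Pictures are saved under pics/ and viewed, and the job is handed in when it is done.

Besides the shell and the picture viewer there is one more tool, called after "Call:" as name(argument=value, ...), one argument or row to a line, values as JSON. send_rows: Moves the arm, as the interface text tells. Its arguments: {"type":"object","properties":{"travel":{"type":"array"},"turn":{"type":"array"},"claw":{"type":"array"},"newtons":{"type":"number"}},"required":["travel","turn","claw"]}

```bash
mkdir -p pics; ls
cat > h.py <<'E'
import numpy as np, cv2
from cell import ctrl, optics
def snap(name,fn):
    im=optics.capture(name); np.save(f'pics/{fn}.npy',im)
    cv2.imwrite(f'pics/{fn}.png',cv2.cvtColor(im,cv2.COLOR_RGB2BGR)); return im
def cam(name):
    c=optics.camera_info(name); R=cv2.Rodrigues(np.array(c['rvec'],float))[0]; t=np.array(c['tvec'],float).ravel()
    return c,R,t
def ray(name,u,v,z):
    c,R,t=cam(name); d=R.T@np.array([(u-c['cx'])/c['fx'],(v-c['cy'])/c['fy'],1]); o=-R.T@t
    return o+d*(z-o[2])/d[2]
def proj(name,p):
    c,R,t=cam(name); q=R@np.array(p,float)+t; return np.array([c['fx']*q[0]/q[2]+c['cx'],c['fy']*q[1]/q[2]+c['cy']])
E
python3 - <<'E'
from h import *
snap('side','s0');snap('top','t0')
for n in('side','top'):
    c,R,t=cam(n);print(n,c,-R.T@t)
print(ctrl.read_state())
E
```

```text
pics
side {'fx': 385.99943749521987, 'fy': 385.99943749521987, 'cx': 314.79125989787445, 'cy': 202.61499451062326, 'rvec': array([ 0.9588125 , -2.54612031,  1.00801094]), 'tvec': array([ 425.65364023,  317.57124136, 1074.95447434])} [  9.40544869 666.42074419 996.67174432]
top {'fx': 448.18714212157147, 'fy': 448.18714212157147, 'cx': 324.4683633271357, 'cy': 197.0574222430486, 'rvec': array([ 2.15194004, -2.15311741,  0.13559959]), 'tvec': array([  13.9415133 ,  580.4206288 , 1407.40880708])} [ 393.50821564    8.06479154 1470.70332349]
{'time_s': 0.1, 'joints': array([-1.43334517e+00,  1.81468570e-01,  1.60784987e+00,  9.93486313e-06,
        1.35382516e+00, -2.06290360e-01]), 'qd': array([ 0.00153175, -0.00311189, -0.00234888,  0.00089424, -0.00071836,
       -0.00029996]), 'tau': array([ 2.57374577e-04, -4.34821236e+01, -3.42697835e+01,  7.04768440e-02,
        3.40091949e-02, -4.39355483e-05]), 'ee_pos': array([ 193.74679691, -540.92362551,  262.92728706]), 'eef_rot': array([-7.74848156e-04,  9.85266430e-01,  1.71024736e-01,  3.15335094e-05]), 'contact_force': array([-0.06174065, -0.30759438,  0.05738325]), 'wrist_torque': array([-0.00915219, -0.011806  , -0.01717053]), 'width': 88.14182847055837}
```

View pics/t0.png

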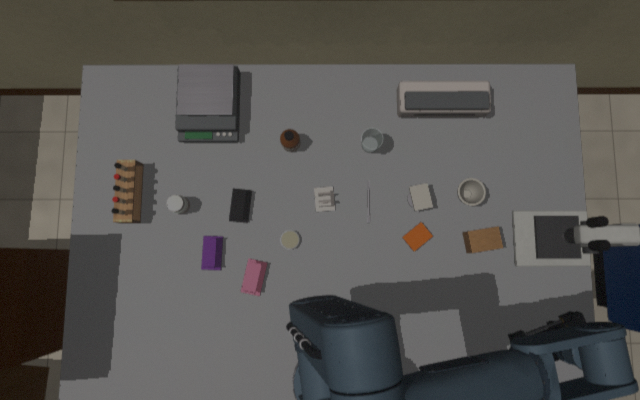

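View pics/s0.png

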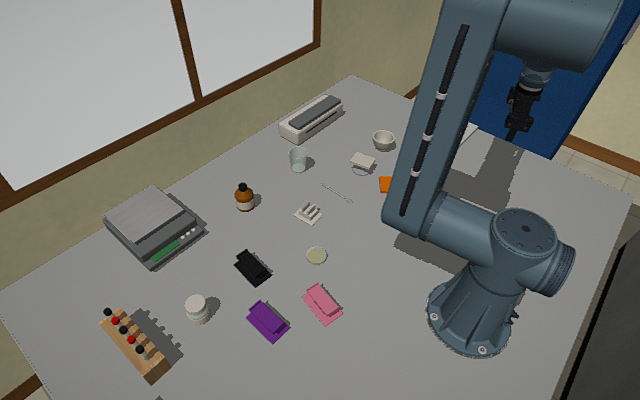

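Run:
```python
import cv2,numpy as np
im=cv2.imread('pics/t0.png'); s=cv2.imread('pics/s0.png')
f=lambda a,x,y,w,h:cv2.resize(a[y:y+h,x:x+w],(400,300),interpolation=cv2.INTER_NEAREST)
a=np.vstack([np.hstack([f(im,395,172,56,42),f(im,212,184,56,42)]),np.hstack([f(im,297,178,56,42),f(s,340,142,56,42)])])
cv2.imwrite('pics/z0.png',a)
```

```text
(no output)
```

View pics/z0.png

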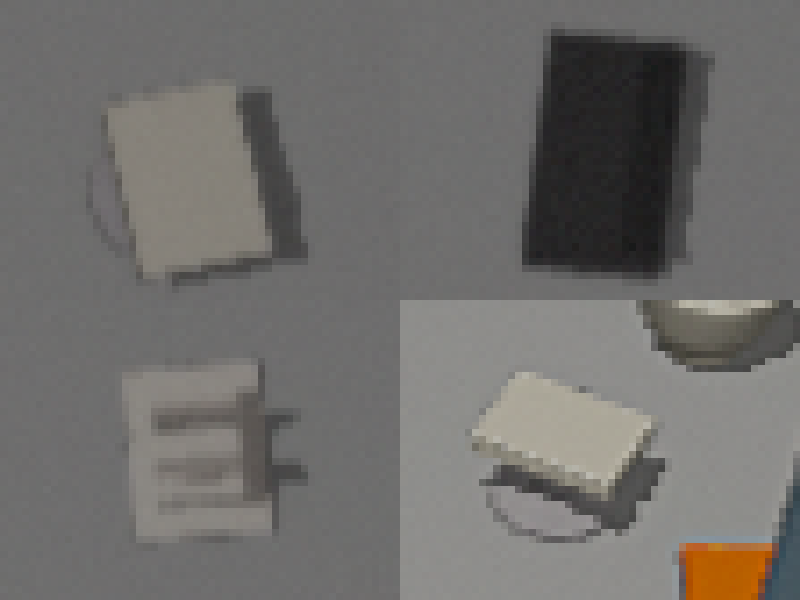

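```bash
cat > m.py <<'E'
from h import *
def region(mask,box):
    x,y,w,h=box; m=np.zeros_like(mask); m[y:y+h,x:x+w]=mask[y:y+h,x:x+w]
    cs,_=cv2.findContours(m,cv2.RETR_EXTERNAL,cv2.CHAIN_APPROX_NONE); return max(cs,key=cv2.contourArea)
def rect(cam_,cnt,z):
    P=np.array([ray(cam_,u,v,z)[:2] for u,v in cnt[:,0,:]],np.float32)
    (c,s,a)=cv2.minAreaRect(P)
    m=cv2.moments(P.reshape(-1,1,2)); cen=(m['m10']/m['m00'],m['m01']/m['m00'])
    b=cv2.boxPoints((c,s,a)); e=[b[1]-b[0],b[2]-b[1]]; L=max(e,key=np.linalg.norm)
    return np.round(c,1),np.round(s,1),np.round(cen,1),round(float(np.arctan2(L[1],L[0])),3)
E
python3 - <<'E'
from m import *
im=cv2.imread('pics/t0.png'); s=cv2.imread('pics/s0.png')
hsv=cv2.cvtColor(im,cv2.COLOR_BGR2HSV); g=im.max(2)
print(im[190,421],im[195,445],im[205,240],im[185,325])
pl=((im[...,2]>125)).astype(np.uint8); print('plate',rect('top',region(pl,(400,175,40,40)),52))
bl=(g<62).astype(np.uint8); 
bb=(225,180,32,45); c=region(bl,bb);print('stand foot',rect('top',c,6)); print(cv2.boundingRect(c))
print(im[190:196,224:260,1]); 
hs=cv2.cvtColor(s,cv2.COLOR_BGR2GRAY)
sp=(s[...,2]>165).astype(np.uint8); c=region(sp,(345,148,36,24)); print('side plate top?',rect('side',c,49),cv2.boundingRect(c)); print(s[160,362],s[165,372],s[150,350])
E
```

```text
[120 128 133] [109 108 109] [35 35 38] [111 110 111]
plate (array([ 580.7, -293.3]), array([74.7, 57.6]), array([ 580.8, -293.3]), 0.197)
stand foot (array([558.1, 290.6]), array([ 64.9, 106.8]), array([558.1, 290.7]), -0.103)
(229, 189, 23, 34)
[[108 111 109 110 110 110 110 108  87  42  35  35  34  38  37  37  38  38
   43  42  40  44  44  45  43  44  57  74  89  99 107 108 108 108 110 108]
 [109 109 110 108 110 109 110 105  76  45  38  40  41  36  32  35  37  38
   34  36  37  34  32  31  31  33  36  43  64  74  92  95 108 112 110 109]
 [108 109 109 110 107 111 110 105  68  44  39  38  35  34  35  36  35  37
   34  36  38  38  28  29  29  26  30  38  64  68  71  81 107 110 110 110]
 [110 111 110 108 111 109 110 105  59  37  34  37  38  34  34  37  37  39
   33  39  39  35  32  28  28  27  30  42  65  68  73  92 108 108 109 110]
 [110 109 110 109 110 109 109 105  55  35  37  39  36  39  33  40  39  35
   37  40  33  28  26  26  30  29  34  40  65  66  75 105 109 110 110 109]
 [110 110 110 112 110 111 109 105  53  38  39  34  37  33  36  38  35  36
   37  32  40  36  29  27  31  28  32  43  64  68  77 107 109 109 109 112]]
side plate top? (array([ 584.7, -295.5]), array([76.9, 59.5]), array([ 584.3, -295.8]), 0.206) (350, 152, 25, 16)
[154 166 171] [72 74 74] [138 142 141]
```

```bash
cat >> m.py <<'E'
def sub(cam_,img,box,thr,z,below=False,k=8):
    x,y,w,h=box; g=img[y:y+h,x:x+w].astype(np.float32)
    G=cv2.resize(g,None,fx=k,fy=k,interpolation=cv2.INTER_CUBIC)
    M=((G<thr) if below else (G>thr)).astype(np.uint8)
    c=max(cv2.findContours(M,cv2.RETR_EXTERNAL,cv2.CHAIN_APPROX_NONE)[0],key=cv2.contourArea).astype(np.float64)
    c[:,0,0]=(c[:,0,0]+.5)/k-.5+x; c[:,0,1]=(c[:,0,1]+.5)/k-.5+y
    return rect(cam_,c,z)
E
python3 - <<'E'
from m import *
im=cv2.imread('pics/t0.png'); s=cv2.imread('pics/s0.png')
print('plate',sub('top',im[...,2],(403,175,36,40),121,52))
print('stand foot',sub('top',im[...,1],(222,180,38,48),60,6,True))
print('holder',sub('top',im[...,1],(307,180,38,38),121,6))
f=lambda a,x,y,w,h:cv2.resize(a[y:y+h,x:x+w],(800,600),interpolation=cv2.INTER_CUBIC)
cv2.imwrite('pics/z1.png',np.clip(f(s,228,244,48,36).astype(float)*2,0,255))
for p in [(581,-293.5,52),(558,290.6,40)]: print(proj('side',p),proj('top',p))
E
```

```text
plate (array([ 580.7, -293.6]), array([80.7, 59.4]), array([ 581. , -293.2]), 0.203)
stand foot (array([557.8, 290.2]), array([ 66.6, 107.9]), array([557.9, 290.3]), -0.095)
holder (array([579.2,  16. ]), array([80.9, 62.9]), array([579.5,  21.1]), 0.086)
[362.77388093 159.17822529] [420.717118 196.224141]
[251.74412867 262.52416255] [238.32405362 203.9513853 ][ WARN:0@4.843] global loadsave.cpp:1063 imwrite_ Unsupported depth image for selected encoder is fallbacked to CV_8U.
```

View pics/z1.png

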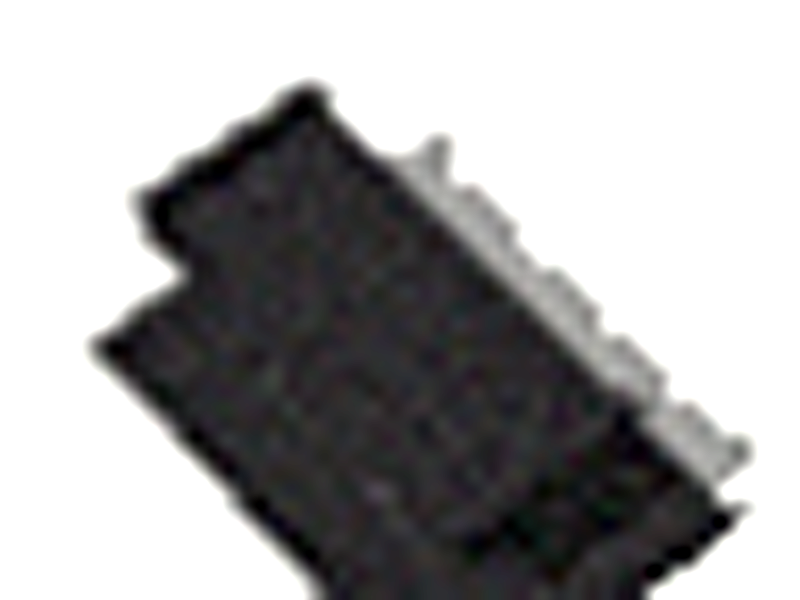

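Run:
```python
from m import *
c=np.array([558,290.3]);a=-0.097
R=np.array([[np.cos(a),-np.sin(a)],[np.sin(a),np.cos(a)]])
for p in [(48,20,46),(48,-20,46),(48,-20,40),(-48,20,46),(-48,-20,46),(55,32,6),(55,-32,6),(-55,-32,6),(-55,32,6)]:
    w=c+R@np.array(p[:2]); u=proj('side',(*w,p[2])); print(p,np.round((u-[228,244])*16.667-0,0))
print(ray('side',228+140/16.67,244+200/16.67,46),ray('side',228+318/16.67,244+80/16.67,46), c+R@[48,20],c+R@[48,-20])
# obstacles
for n,u,v,z in [('dish',290,240,14),('amber',290,140,50),('beaker',372,141,80),('mortar',472,192,60),('jar',177,204,70),('carton',484,240,60),('spat',368,203,6),('orange',418,237,40),('purple',212,252,40),('pink',254,277,40)]: print(n,ray('top',u,v,z))
```

```text
(48, 20, 46) [139. 187.]
(48, -20, 46) [321.  63.]
(48, -20, 40) [324.  83.]
(-48, 20, 46) [471. 527.]
(-48, -20, 46) [654. 392.]
(55, 32, 6) [ 91. 328.]
(55, -32, 6) [373. 132.]
(-55, -32, 6) [748. 502.]
(-55, 32, 6) [462. 717.]
[605.48881424 307.29102219  46.        ] [601.37118127 268.61443344  46.        ] [607.71132019 305.5572817 ] [603.83740182 265.7453142 ]
dish [443.3740014  125.37624979  14.        ]
amber [766.02506691 125.6050917   50.        ]
beaker [ 754.55383014 -137.73517415   80.        ]
mortar [ 593.33824249 -454.85540865   60.        ]
jar [554.54021228 477.95949583  70.        ]
carton [ 441.54020282 -485.87768206   60.        ]
spat [ 564.7413956  -129.41599789    6.        ]
orange [ 451.81147861 -283.75049039   40.        ]
purple [404.68037531 370.38469145  40.        ]
pink [326.51973612 235.52419295  40.        ]
```

Call:
send_rows(
  travel=[
    [3.0,1.8,0],
    [3.4,2.1,0],
    [3.4,2.1,0],
    [3.4,2.1,0],
    [3.4,2.1,0],
    [3.4,2.1,0],
    [3.4,2.1,0],
    [3.4,2.1,0],
  ],
  turn=[-0.018,-0.018,-0.018,-0.018,-0.018,-0.018,-0.018,-0.018],
  claw=[8.81,8.81,8.81,8.81,8.81,8.81,8.81,8.81],
)

```text
time_s: 0.9
ee_pos: [462.9, -375.1, 263.3]
eef_rot: [-0.0, 0.995, 0.099, -0.0]
contact_force: [-1.2, -0.9, -0.5]
width: 88.1
```

Call:
send_rows(
  travel=[
    [3.5,2.1,-1],
    [3.5,2.1,-2],
    [3.5,2.2,-3],
    [3.0,1.8,-3],
    [0.9,0.5,-3],
    [0,0,-3],
    [0,0,-1.5],
    [0,0,0],
  ],
  turn=[0,0,0,0,0,0,0,0],
  claw=[8.81,8.81,8.81,8.81,8.81,8.81,8.81,8.81],
)

```text
time_s: 1.7
ee_pos: [603.2, -288.7, 96.1]
eef_rot: [-0.002, 0.995, 0.1, -0.002]
contact_force: [-0.2, 0.2, -0.3]
width: 88.1
```

Run:
```python
from m import *
print(ctrl.read_state()['ee_pos'])
s=snap('side','s1'); t=snap('top','t1')
f=lambda a,x,y,w,h:cv2.resize(a[y:y+h,x:x+w],(400,300),interpolation=cv2.INTER_CUBIC)
cv2.imwrite('pics/z2.png',np.hstack([f(s,320,110,96,72),f(t,380,165,80,60)])[...,::-1])
```

```text
[ 603.24155351 -288.70599125   96.12585264]
```

View pics/z2.png

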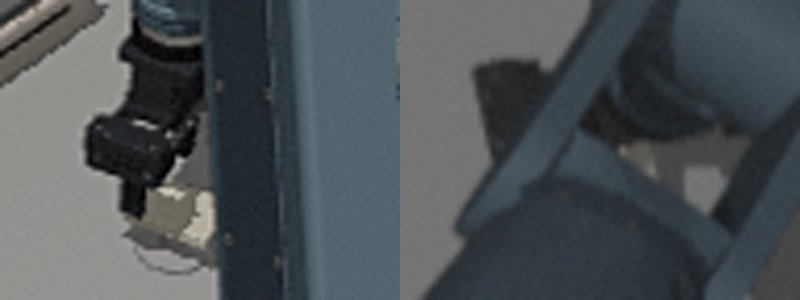

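Call:
send_rows(
  travel=[
    [0.3,0,-1.4],
    [0,0,-1.5],
    [0,0,-1.0],
    [0,0,-0.5],
    [0,0,0],
    [0,0,0],
  ],
  turn=[0,0,0,0,0,0],
  claw=[8.81,8.81,8.81,8.81,8.81,8.81],
)

```text
time_s: 2.4
ee_pos: [608.2, -289.9, 55.4]
eef_rot: [0.0, 0.995, 0.1, 0.0]
contact_force: [-1.0, -0.2, 0.5]
width: 88.2
```

Call:
send_rows(
  travel=[
    [0,0,0],
    [0,0,0],
    [0,0,0],
    [0,0,0],
    [0,0,0],
    [0,0,0],
  ],
  turn=[0,0,0,0,0,0],
  claw=[7.5,7.0,6.5,6.0,5.7,5.6],
  newtons=4,
)

```text
time_s: 3.0
ee_pos: [608.2, -289.8, 55.6]
eef_rot: [0.0, 0.995, 0.1, 0.0]
contact_force: [0.1, 1.3, 0.8]
width: 60.2
```

Call:
send_rows(
  travel=[
    [0,0,0.3],
    [0,0,0.3],
    [0,0,0.4],
    [0,0,0.4],
    [0,0,0.4],
    [0,0,0],
  ],
  turn=[0,0,0,0,0,0],
  claw=[5.6,5.6,5.6,5.6,5.6,5.6],
  newtons=4,
)

```text
time_s: 3.6
ee_pos: [608.5, -290.1, 74.3]
eef_rot: [0.0, 0.995, 0.1, 0.001]
contact_force: [-0.3, 0.4, -1.4]
width: 59.9
```

```bash
cat > z.py <<'E'
import sys
from m import *
n,fn,x,y,w,h=sys.argv[1],sys.argv[2],*map(int,sys.argv[3:7])
a=snap(n,fn); b=cv2.resize(a[y:y+h,x:x+w],(640,480),interpolation=cv2.INTER_CUBIC)
b=np.clip(b.astype(float)*1.4,0,255).astype(np.uint8)
cv2.imwrite(f'pics/{fn}z.png',b[...,::-1])
st=ctrl.read_state(); print(np.round(st['ee_pos'],1),np.round(st['contact_force'],2),np.round(st['wrist_torque'],3),st['width'],st['time_s'])
E
python3 z.py side s2 330 120 80 60
```

```text
[ 608.4 -290.1   74. ] [-0.19  0.79 -0.36] [-0.042  0.005  0.025] 59.744213830444764 3.65
```

View pics/s2z.png

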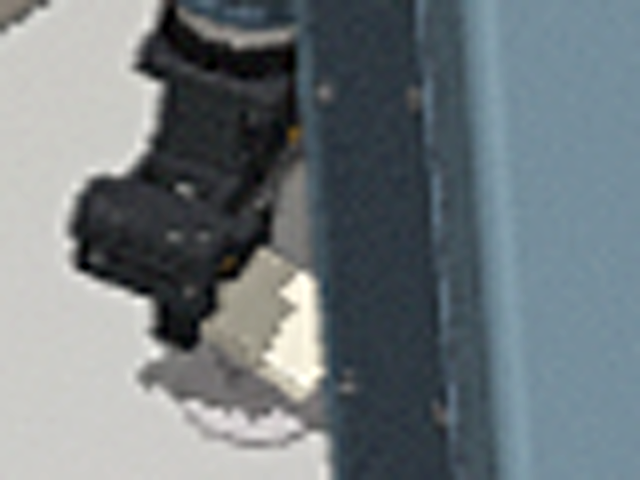

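Call:
send_rows(
  travel=[
    [0,0,0.5],
    [0,0,0.5],
    [0,0,0.6],
    [0,0,0.6],
    [0,0,0.6],
    [0,0,0.6],
    [0,0,0.6],
    [0,0,0.6],
  ],
  turn=[0,0,0,0,0,0,0,0],
  claw=[5.6,5.6,5.6,5.6,5.6,5.6,5.6,5.6],
)

```text
time_s: 4.45
ee_pos: [608.1, -289.8, 119.9]
eef_rot: [0.0, 0.995, 0.1, 0.0]
contact_force: [0.5, 0.1, -2.3]
width: 59.8
```

```bash
python3 z.py side s3 330 100 80 60
```

```text
[ 608.6 -290.2  121.1] [ 1.66 -0.91 -1.3 ] [ 0.023 -0.047  0.005] 60.221803888811024 4.5
```

View pics/s3z.png

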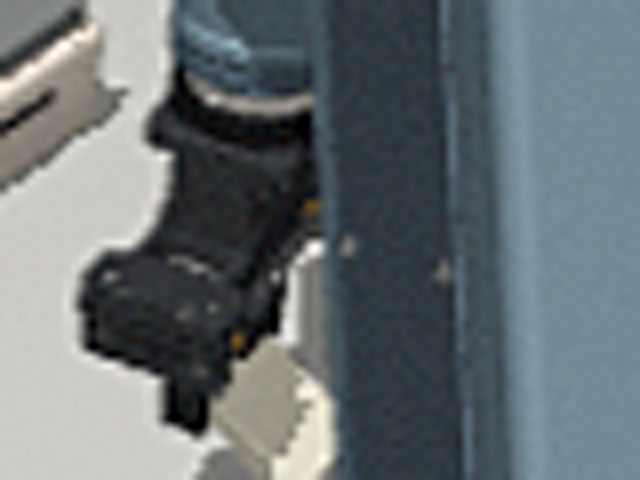

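Call:
send_rows(
  travel=[
    [0,0,1.5],
    [0,0.5,2],
    [0,1.5,1.5],
    [0,2.5,1],
    [0,3,0],
    [0,3,0],
    [0,3,0],
    [0,3,0],
  ],
  turn=[0,0,0,0,0,0,0,0],
  claw=[5.6,5.6,5.6,5.6,5.6,5.6,5.6,5.6],
)

```text
time_s: 5.3
ee_pos: [607.9, -122.7, 180.3]
eef_rot: [0.0, 0.995, 0.1, 0.0]
contact_force: [0.4, 0.6, -1.6]
width: 59.9
```

Call:
send_rows(
  travel=[
    [-0.3,3,0],
    [-0.5,3,0],
    [-0.5,3,0],
    [-0.5,3,0],
    [-0.5,2.5,0],
    [0,1.5,0],
    [0,0.5,0],
    [0,0,0],
  ],
  turn=[0,0,0,0,0,0,0,0],
  claw=[5.6,5.6,5.6,5.6,5.6,5.6,5.6,5.6],
)

```text
time_s: 6.1
ee_pos: [585.3, 40.6, 179.7]
eef_rot: [0.0, 0.995, 0.1, 0.0]
contact_force: [-1.0, -0.9, -0.7]
width: 60.0
```

```bash
python3 z.py side s4 250 80 160 120;python3 z.py top t4 260 130 160 120
```

```text
[585.4  39.8 179.6] [-0.5  -0.98 -0.76] [ 0.024 -0.032  0.014] 60.07165188065845 6.15
[585.4  39.4 179.5] [ 0.12  0.5  -2.43] [-0.047 -0.021  0.014] 59.659659943913304 6.2
```

View pics/s4z.png

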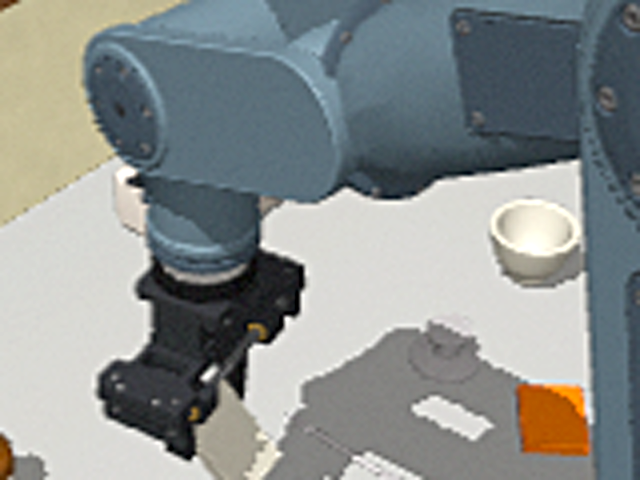

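View pics/t4z.png

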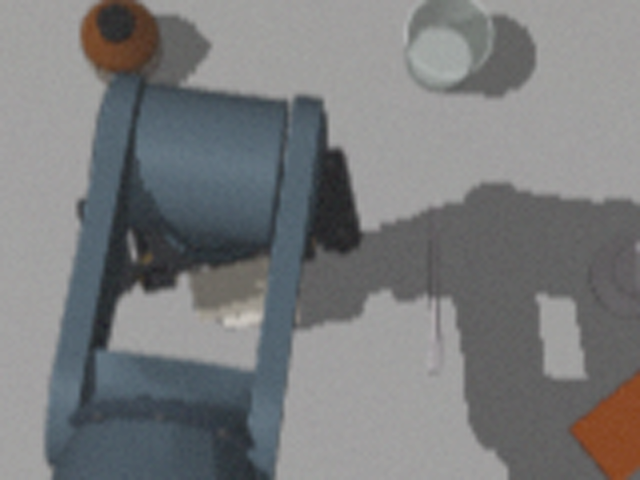

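Run:
```python
from m import *
a=np.load('pics/s4.npy'); b=cv2.resize(a[165:225,270:350],(800,600),interpolation=cv2.INTER_CUBIC); b=np.clip(b.astype(float)*1.4,0,255).astype(np.uint8)
G=np.array([585.4,39.6,173.5]); al=0.198
u=np.array([np.cos(al),np.sin(al),0]);n=np.array([-u[1],u[0],0]);Z=np.array([0,0,1.])
for th in (0,.4,.8,1.2,1.57):  # droop angle
    d=-(u*np.cos(th)+Z*np.sin(th)); col=(255,int(th*160),0)
    for s in (-30,30):
        p=(proj('side',G+n*s)-[270,165])*10; q=(proj('side',G+n*s+66*d)-[270,165])*10
        cv2.line(b,tuple(int(v) for v in p),tuple(int(v) for v in q),col,1)
cv2.imwrite('pics/s4zz.png',b[...,::-1])
```

```text
(no output)
```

View pics/s4zz.png

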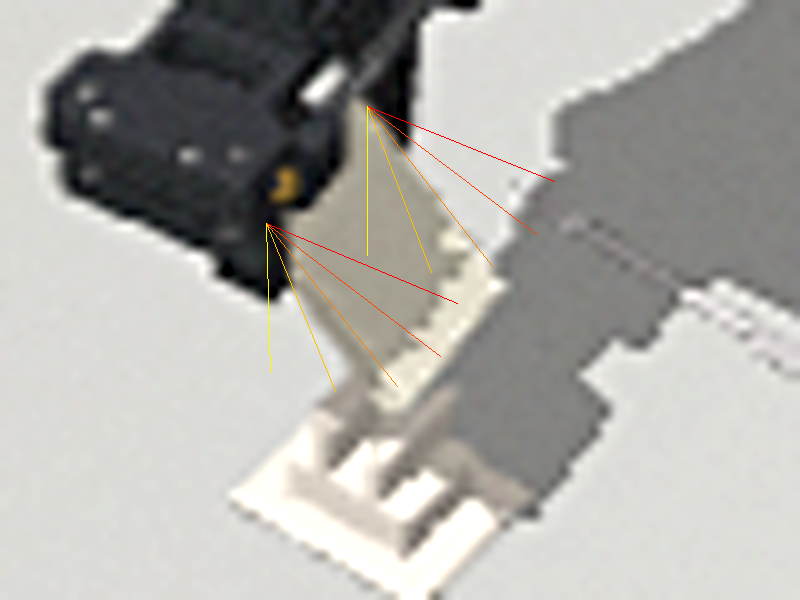

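Call:
send_rows(
  travel=[
    [0.5,1.5,0],
    [1.0,2.5,0],
    [1.5,3.0,0],
    [1.5,3.5,0],
    [1.5,3.5,0],
    [1.5,3.5,0],
    [1.5,3.0,0],
    [0.5,2.0,0],
  ],
  turn=[-0.04,-0.04,-0.04,-0.04,-0.04,-0.04,-0.03,-0.025],
  claw=[5.6,5.6,5.6,5.6,5.6,5.6,5.6,5.6],
  newtons=6,
)

```text
time_s: 7.0
ee_pos: [681.6, 265.8, 178.9]
eef_rot: [-0.0, 0.999, -0.049, 0.0]
contact_force: [0.7, 0.7, -1.5]
width: 59.9
```

Call:
send_rows(
  travel=[
    [0.5,1,-0.5],
    [0,0.2,-1],
    [0,0,-1.5],
    [0,0,-1.5],
    [0,0,-1.5],
    [0,0,-1],
    [0,0,-0.4],
    [0,0,0],
  ],
  turn=[0,0,0,0,0,0,0,0],
  claw=[5.6,5.6,5.6,5.6,5.6,5.6,5.6,5.6],
  newtons=6,
)

```text
time_s: 7.8
ee_pos: [684.7, 276.9, 104.4]
eef_rot: [0.0, 0.999, -0.048, -0.001]
contact_force: [-0.5, -0.9, -0.7]
width: 60.0
```

```bash
cat > ov.py <<'E'
# overlay of plate angles: python3 ov.py fn x y scale
import sys
from m import *
fn=sys.argv[1]; x,y=int(sys.argv[2]),int(sys.argv[3]); w,h=80,60
if len(sys.argv)>4: w=int(sys.argv[4]);h=w*3//4
k=800/w
a=snap('side',fn); b=cv2.resize(a[y:y+h,x:x+w],(800,600),interpolation=cv2.INTER_CUBIC); b=np.clip(b.astype(float)*1.6,0,255).astype(np.uint8)
st=ctrl.read_state(); q=st['eef_rot']; al=2*np.arctan2(q[2],q[1]); T=np.array(st['ee_pos']); G=T+[0,0,-6]
print(np.round(T,1),'yaw',round(al,3),np.round(st['contact_force'],2),st['width'],st['time_s'])
u=np.array([np.cos(al),np.sin(al),0]);n=np.array([-u[1],u[0],0]);Z=np.array([0,0,1.])
C=np.array([557,291.]); e=np.array([np.cos(-.097),np.sin(-.097)]); f=np.array([-e[1],e[0]])
print('stand frame grip',np.round([(G[:2]-C)@e,(G[:2]-C)@f,G[2]],1))
for th in np.arange(0,181,30):
    r=np.radians(th); d=-(u*np.cos(r)+Z*np.sin(r)); col=(255,int(th*1.4),0)
    for s in (30,):
        p=(proj('side',G+n*s)-[x,y])*k; q=(proj('side',G+n*s+66*d)-[x,y])*k
        cv2.line(b,tuple(int(v) for v in p),tuple(int(v) for v in q),col,1)
cv2.imwrite(f'pics/{fn}z.png',b[...,::-1])
E
python3 ov.py s5 200 190 100
```

```text
[685.2 277.1 105.4] yaw -0.095 [ 0.95 -0.27 -1.62] 60.088402698916674 7.85
stand frame grip [128.9  -1.4  99.4]
```

View pics/s5z.png

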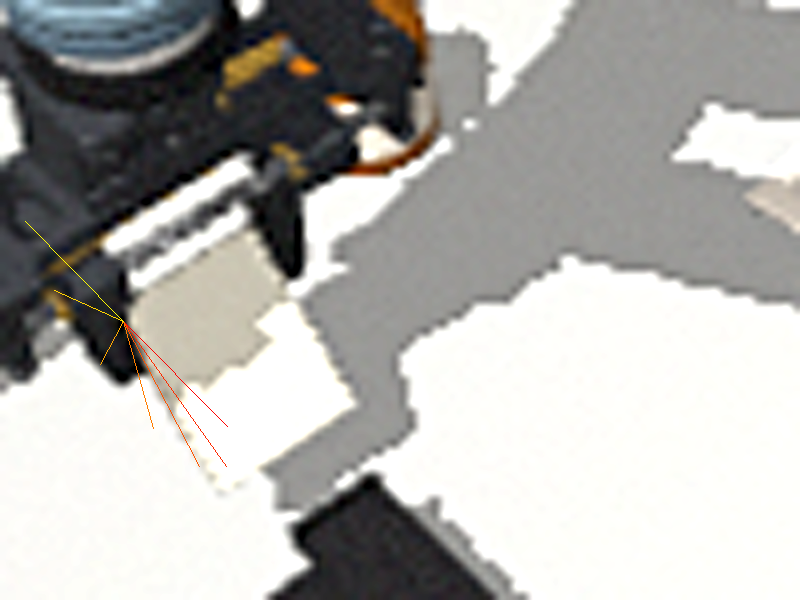

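Call:
send_rows(
  travel=[
    [-1.0,0.25,0],
    [-1.0,0.1,0],
    [-1.0,0.1,0],
    [-0.6,0.1,0],
    [-0.6,0,0],
    [-0.6,0.1,0],
    [-0.6,0,0],
    [0,0,0],
  ],
  turn=[0,0,0,0,0,0,0,0],
  claw=[5.6,5.6,5.6,5.6,5.6,5.6,5.6,5.6],
  newtons=6,
)

```text
time_s: 8.65
ee_pos: [633.2, 284.1, 109.1]
eef_rot: [-0.001, 0.999, -0.047, 0.004]
contact_force: [3.4, -1.1, 6.4]
width: 60.3
```

```bash
python3 ov.py s6 200 190 100
```

```text
[633.3 284.1 109. ] yaw -0.095 [ 3.74 -0.79  6.18] 60.10031562478459 8.7
stand frame grip [ 76.6   0.5 103. ]
```

View pics/s6z.png

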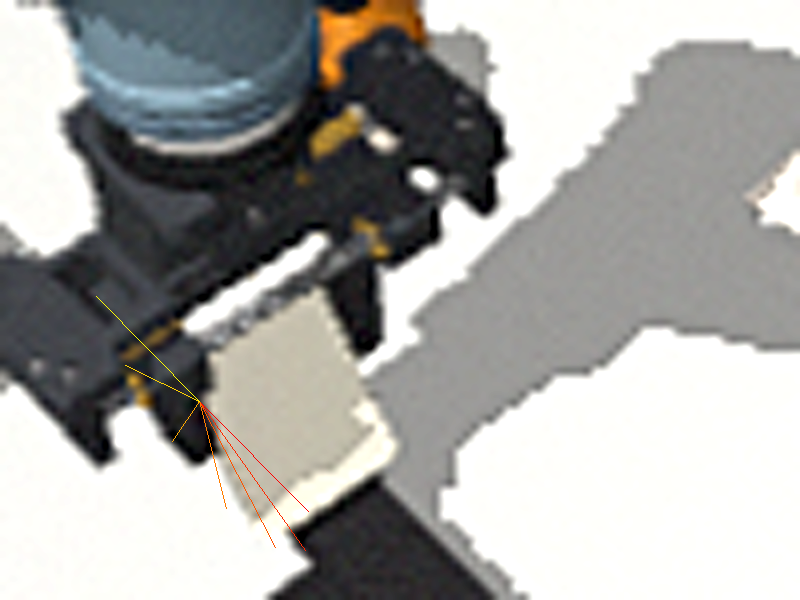

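Call:
send_rows(
  travel=[
    [0.7,-0.1,0],
    [1.0,-0.1,0],
    [0.5,0,-0.8],
    [0,0,-1.0],
    [0,0,-0.8],
    [0,0,0],
  ],
  turn=[0,0,0,0,0,0],
  claw=[5.6,5.6,5.6,5.6,5.6,5.6],
  newtons=6,
)

```text
time_s: 9.3
ee_pos: [651.1, 281.3, 76.1]
eef_rot: [0.001, 0.999, -0.048, -0.003]
contact_force: [1.2, 0.9, -2.0]
width: 60.0
```

```bash
python3 ov.py s7 200 190 100
```

```text
[651.7 281.5  77.2] yaw -0.095 [-0.78 -0.57 -1.05] 59.499550756555784 9.35
stand frame grip [95.2 -0.3 71.2]
```

View pics/s7z.png

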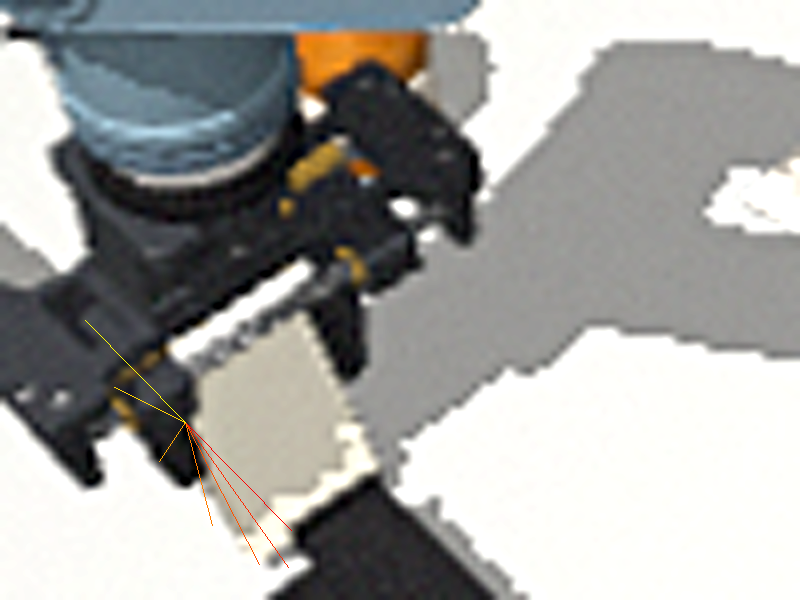

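Call:
send_rows(
  travel=[
    [-0.8,0.1,0.5],
    [-1.0,0.1,0],
    [-1.0,0.1,0],
    [-0.7,0.1,0],
    [-0.7,0.05,0],
    [-0.7,0.05,0],
    [-0.5,0.05,0],
    [0,0,0],
  ],
  turn=[0,0,0,0,0,0,0,0],
  claw=[5.6,5.6,5.6,5.6,5.6,5.6,5.6,5.6],
  newtons=10,
)

```text
time_s: 10.15
ee_pos: [598.6, 287.5, 84.7]
eef_rot: [-0.0, 0.999, -0.047, 0.0]
contact_force: [2.3, 0.0, 0.7]
width: 60.3
```

```bash
python3 ov.py s8 200 190 100
```

```text
[598.7 287.4  84.5] yaw -0.095 [2.01 1.03 0.95] 59.878066494968465 10.2
stand frame grip [41.8  0.4 78.5]
```

View pics/s8z.png

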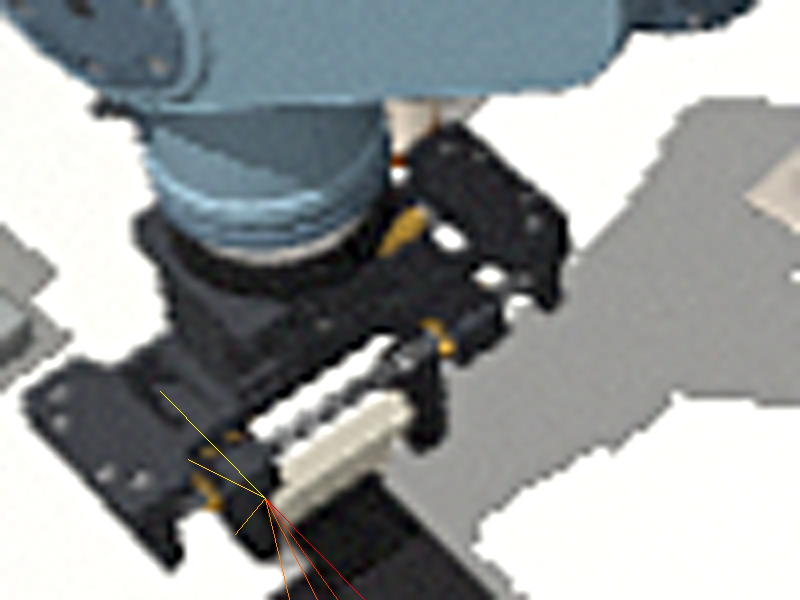

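Call:
send_rows(
  travel=[
    [-0.6,0.05,0],
    [-0.6,0.05,0],
    [-0.6,0.05,0],
    [-0.6,0.05,0],
    [-0.6,0.05,0],
    [-0.4,0.05,0],
    [0,0,0],
  ],
  turn=[0,0,0,0,0,0,0],
  claw=[5.6,5.6,5.6,5.6,5.6,5.6,5.6],
  newtons=14,
)

```text
time_s: 10.9
ee_pos: [563.8, 290.3, 84.1]
eef_rot: [0.0, 0.999, -0.047, -0.001]
contact_force: [0.3, -1.0, 2.2]
width: 59.8
```

Call:
send_rows(
  travel=[
    [0,0,0.5],
    [0,0,1],
    [0,0,1],
    [0,0,1],
    [-0.5,0,0],
    [0,0,0],
  ],
  turn=[0,0,0,0,0,0],
  claw=[5.6,5.6,5.6,5.6,5.6,5.6],
  newtons=14,
)

```text
time_s: 11.5
ee_pos: [559.6, 290.3, 119.8]
eef_rot: [-0.0, 0.999, -0.048, 0.0]
contact_force: [0.2, 0.0, -1.7]
width: 60.0
```

```bash
python3 ov.py s9 200 190 100;python3 z.py top t9 200 160 80 60
```

```text
[559.5 290.2 119.3] yaw -0.095 [ 0.    0.82 -2.59] 59.740273615176044 11.55
stand frame grip [  2.6  -0.6 113.3]
[559.5 290.1 119. ] [ 0.   -0.14 -1.35] [ 0.038  0.038 -0.005] 60.02633024537372 11.6
```

View pics/s9z.png

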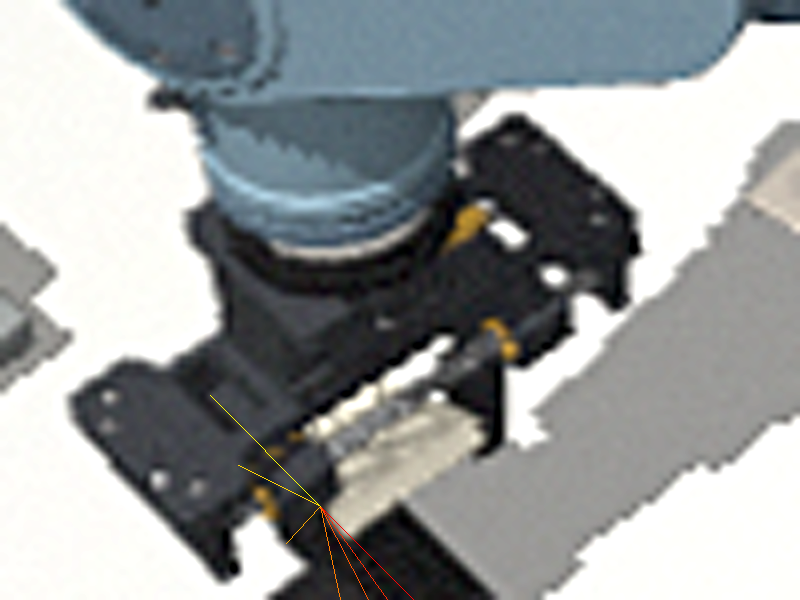

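View pics/t9z.png

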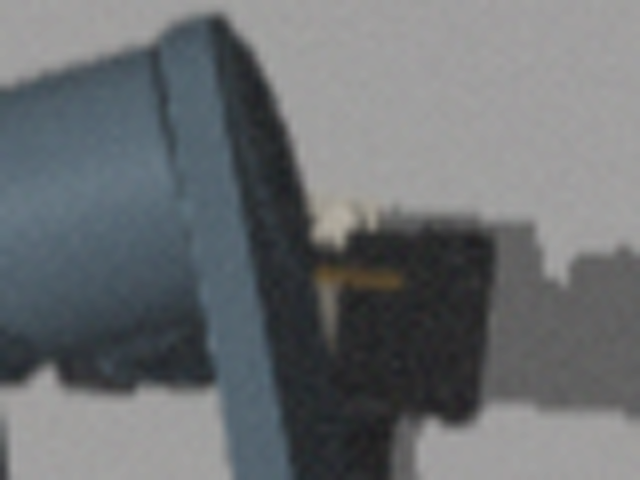

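Call:
send_rows(
  travel=[
    [-0.7,0.1,-0.5],
    [-0.75,0.1,-0.7],
    [0,0,-0.8],
    [0,0,0],
  ],
  turn=[0,0,0,0],
  claw=[5.6,5.6,5.6,5.6],
  newtons=14,
)

```text
time_s: 12.0
ee_pos: [544.0, 291.9, 97.2]
eef_rot: [0.001, 0.999, -0.047, -0.002]
contact_force: [0.2, -0.2, -1.2]
width: 59.6
```

```bash
python3 ov.py s10 210 200 80;python3 z.py top t10 200 160 80 60
```

```text
[544.7 292.   98.1] yaw -0.095 [ 0.48 -0.26 -1.51] 60.02446282294676 12.05
stand frame grip [-12.3  -0.2  92.1]
[545.4 292.1  98.8] [ 0.14 -0.82 -0.64] [ 0.016  0.066 -0.041] 59.632548394931504 12.1
```

View pics/s10z.png

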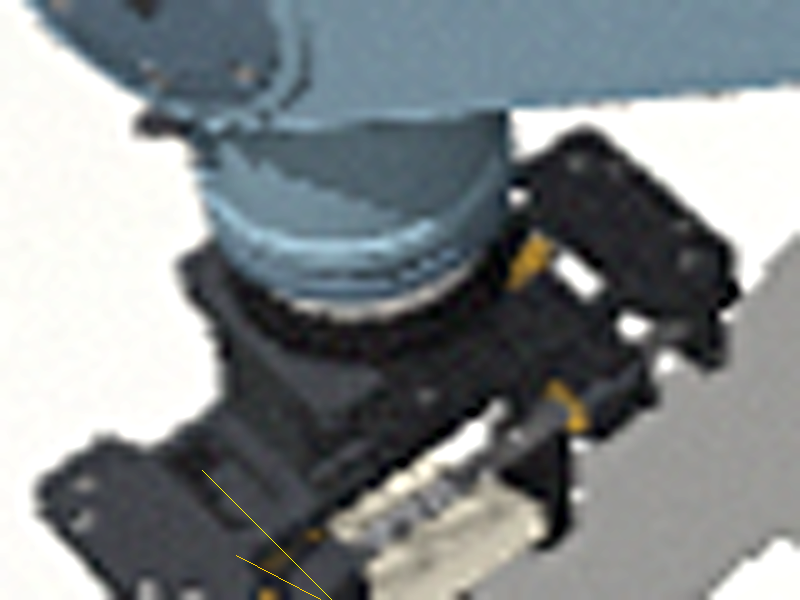

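View pics/t10z.png

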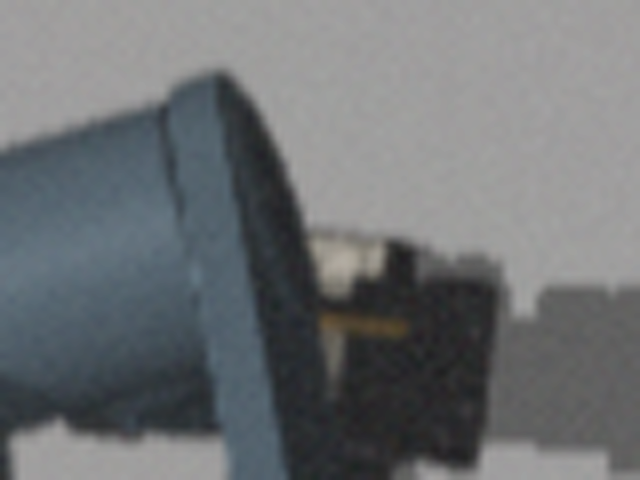

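Run:
```python
from m import *
C=np.array([557,291.]); e=np.array([np.cos(-.097),np.sin(-.097)])
for z in (50,58,66):
    print(z,(ray('top',200+340/8-.5,160+234/8-.5,z)[:2]-C)@e)
print((ray('top',200+450/8-.5,160+262/8-.5,6)[:2]-C)@e)
```

```text
50 49.931328767073445
58 48.88816729471907
66 47.84500582236469
48.42669339425822
```

Call:
send_rows(
  travel=[
    [-0.1,0,-0.4],
    [-0.1,0,-0.4],
    [-0.2,0.05,-0.4],
    [-0.2,0.05,-0.4],
    [-0.2,0,-0.4],
    [0,0,0],
  ],
  turn=[0,0,0,0,0,0],
  claw=[5.6,5.6,5.6,5.6,5.6,5.6],
  newtons=12,
)

```text
time_s: 12.7
ee_pos: [537.2, 293.3, 78.9]
eef_rot: [0.0, 0.999, -0.047, -0.0]
contact_force: [-0.7, -0.4, 0.2]
width: 60.2
```

```bash
python3 ov.py s11 210 210 80;python3 z.py top t11 200 160 80 60
```

```text
[537.4 293.2  79.2] yaw -0.095 [ 0.08 -0.08 -1.3 ] 60.27255769824952 12.75
stand frame grip [-19.8   0.3  73.2]
[537.5 293.2  79.3] [-0.57  0.2  -0.74] [0.022 0.056 0.044] 59.754836027941934 12.8
```

View pics/s11z.png

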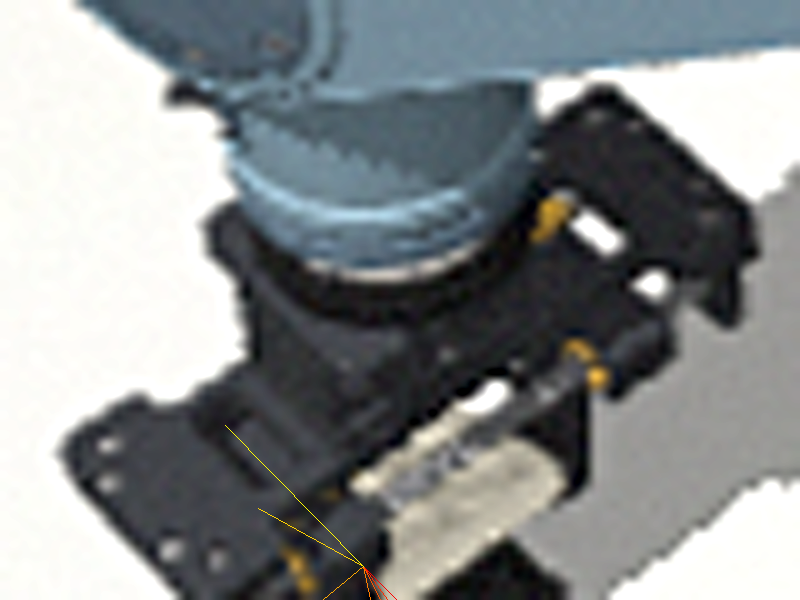

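View pics/t11z.png

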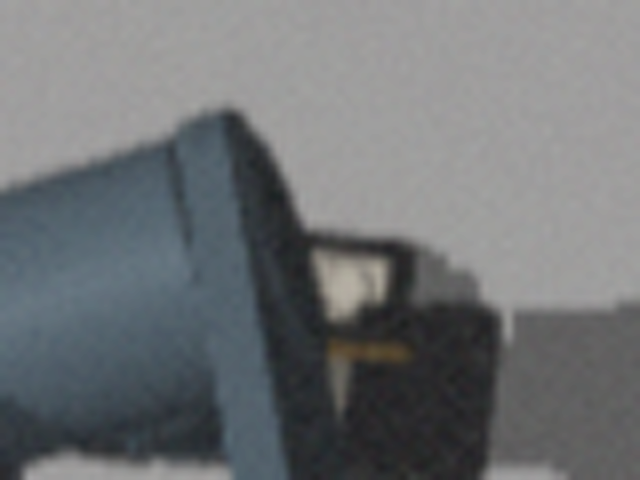

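Call:
send_rows(
  travel=[
    [-0.15,0,-0.3],
    [-0.1,0,-0.3],
    [-0.1,0,-0.3],
    [-0.1,0.05,-0.3],
    [0,0,-0.2],
    [0,0,0],
  ],
  turn=[0,0,0,0,0,0],
  claw=[5.6,5.6,5.6,5.6,5.6,5.6],
  newtons=10,
)

```text
time_s: 13.4
ee_pos: [532.8, 293.6, 64.9]
eef_rot: [0.0, 0.999, -0.048, -0.0]
contact_force: [-0.8, 0.5, 0.1]
width: 59.7
```

```bash
python3 ov.py s12 220 220 80;python3 z.py top t12 200 160 80 60
```

```text
[532.8 293.6  65. ] yaw -0.095 [-0.8   0.31 -1.11] 59.649024127855526 13.45
stand frame grip [-24.3   0.3  59. ]
[532.9 293.6  65.1] [-0.87  0.94 -1.43] [-0.006  0.097  0.013] 60.13500211746878 13.5
```

View pics/s12z.png

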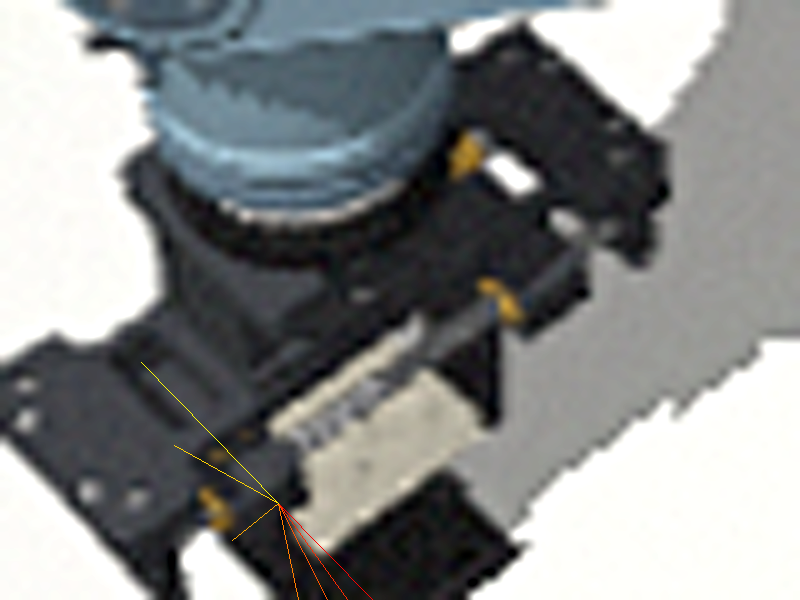

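View pics/t12z.png

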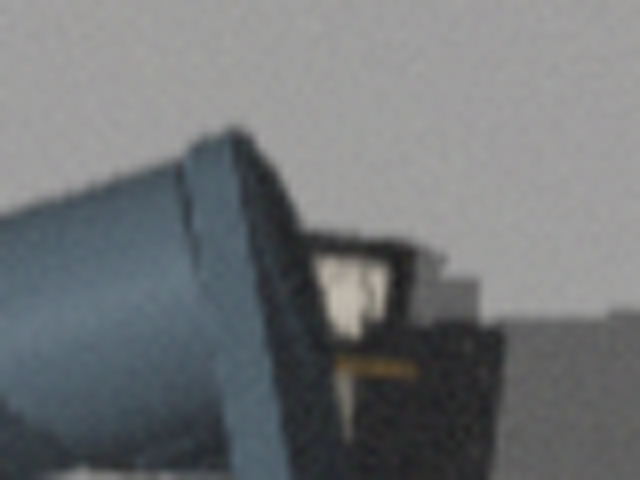

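Call:
send_rows(
  travel=[
    [-0.1,0,-0.25],
    [-0.1,0,-0.25],
    [0,0,-0.25],
    [0,0,-0.25],
    [0,0,-0.1],
    [0,0,0],
  ],
  turn=[0,0,0,0,0,0],
  claw=[5.6,5.6,5.6,5.6,5.6,5.6],
  newtons=8,
)

```text
time_s: 14.1
ee_pos: [532.2, 293.7, 56.0]
eef_rot: [-0.0, 0.999, -0.047, 0.001]
contact_force: [-1.5, -2.7, 9.5]
width: 60.1
```

```bash
python3 ov.py s13 220 220 80;python3 z.py top t13 200 160 80 60
```

```text
[532.2 293.7  56. ] yaw -0.095 [-0.75 -2.55  9.87] 59.70412497000353 14.15
stand frame grip [-24.9   0.3  50. ]
[532.2 293.7  55.9] [-0.49 -1.96  9.16] [-0.334  0.224  0.052] 59.75691668844428 14.2
```

View pics/s13z.png

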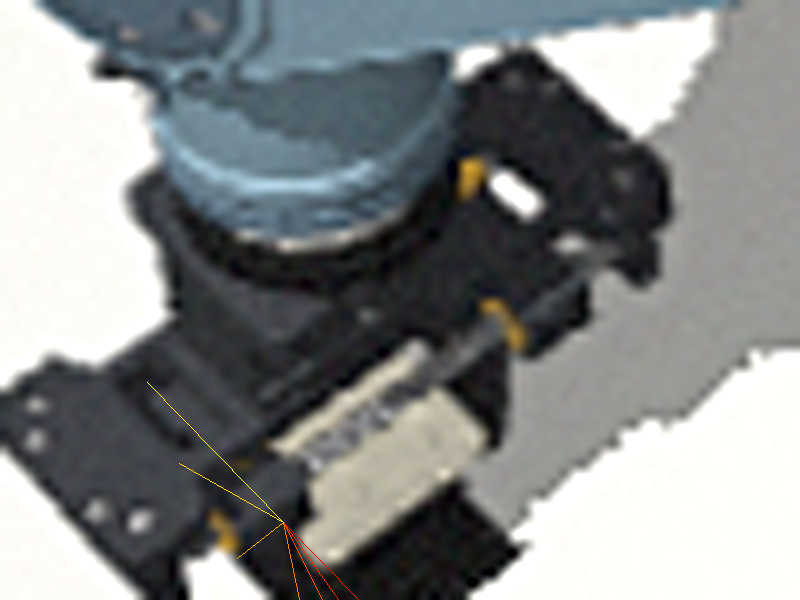

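View pics/t13z.png

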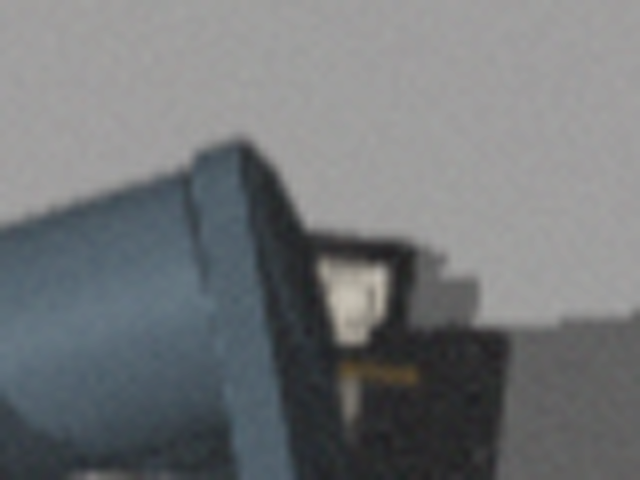

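Run:
```python
from m import *
C=np.array([557,291.]); e=np.array([np.cos(-.097),np.sin(-.097)]);f=np.array([-e[1],e[0]])
def S(n,u,v,z):
    p=ray(n,u,v,z)[:2]-C; return np.round([p@e,p@f],1)
print('far corners side', S('side',220+485/10-.5,220+440/10-.5,52),S('side',220+325/10-.5,220+565/10-.5,52))
print('far edge top',S('top',200+350/8-.5,160+258/8-.5,52), 'stand end top',S('top',200+360/8-.5,160+237/8-.5,46), 'foot end', S('top',200+360/8-.5,160+237/8-.5,6))
print('stand far foot corner side',S('side',220+525/10-.5,220+550/10-.5,6))
b=cv2.resize(np.load('pics/s13.npy')[255:285,240:280],(800,600),interpolation=cv2.INTER_CUBIC)
cv2.imwrite('pics/q.png',np.clip(b.astype(float)*2,0,255).astype(np.uint8)[...,::-1])
```

```text
far corners side [-41.  -28.7] [-43.1  30.8]
far edge top [ 40.4 -13.7] stand end top [ 50.  -15.5] foot end [55.2 -7.6]
stand far foot corner side [-53.2 -29.9]
```

View pics/q.png

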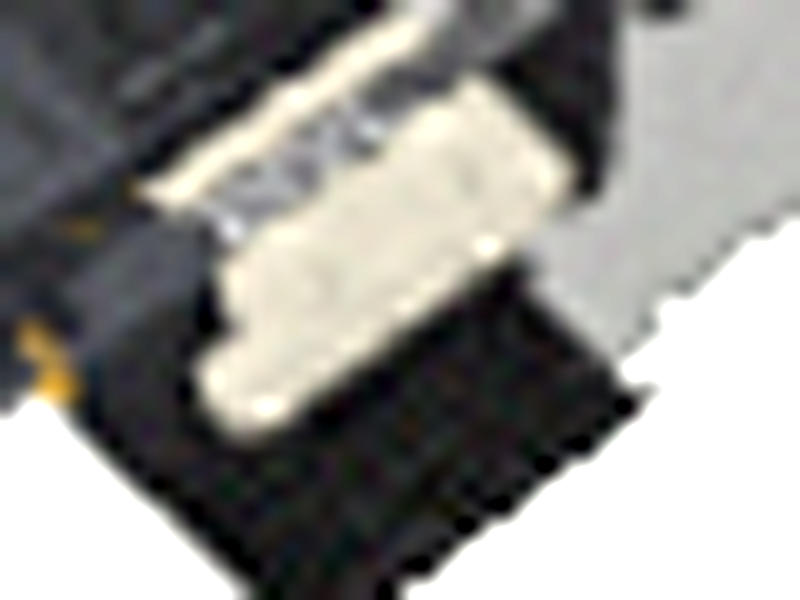

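Call:
send_rows(
  travel=[
    [0,0,0.15],
    [0,0,0],
    [0,0,0],
    [0,0,0],
    [0,0,0],
    [0,0,0],
  ],
  turn=[0,0,0,0,0,0],
  claw=[5.6,5.6,5.6,6.1,6.3,6.6],
  newtons=3,
)

```text
time_s: 14.8
ee_pos: [530.7, 293.6, 55.4]
eef_rot: [0.0, 0.999, -0.048, -0.0]
contact_force: [0.1, 0.1, -0.8]
width: 66.0
```

```bash
python3 ov.py s14 220 220 80
```

```text
[530.8 293.7  55.5] yaw -0.095 [-0.32  0.16  0.6 ] 66.21292992117084 14.85
stand frame grip [-26.4   0.1  49.5]
```

View pics/s14z.png

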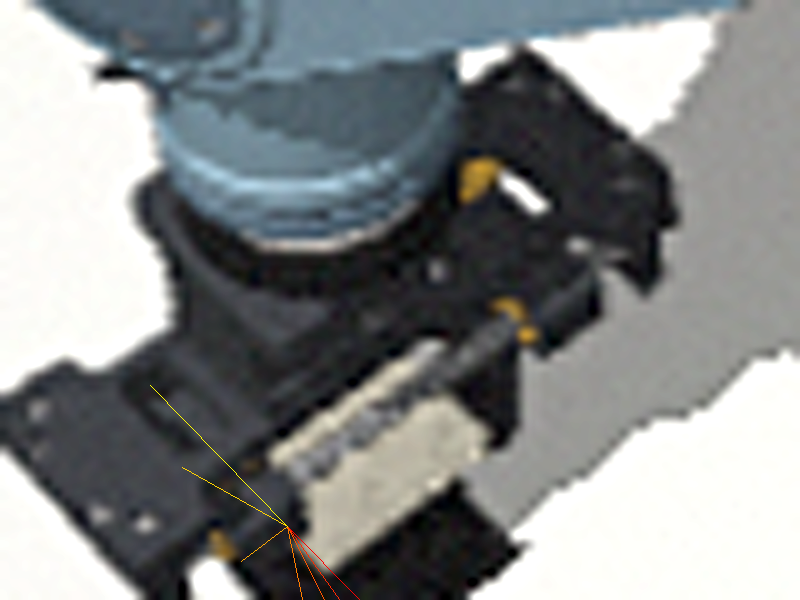

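Call:
send_rows(
  travel=[
    [0,0,0],
    [0,0,0],
    [0,0,0],
    [0,0,0.5],
    [0,0,1.5],
    [0,0,3],
    [0,0,4],
    [0,0,4],
  ],
  turn=[0,0,0,0,0,0,0,0],
  claw=[7.5,8.2,8.5,8.5,8.5,8.5,8.5,8.5],
)

```text
time_s: 15.65
ee_pos: [530.9, 293.6, 188.3]
eef_rot: [-0.0, 0.999, -0.048, 0.0]
contact_force: [0.5, 0.7, -0.1]
width: 85.1
```

Call:
send_rows(
  travel=[
    [0,-2,2],
    [0,-4,0],
    [0,-4,0],
    [0,-4,0],
    [0,-4,0],
    [0,-4,0],
    [0,-2,0],
    [0,0,0],
  ],
  turn=[0,0,0,0,0,0,0,0],
  claw=[8.5,8.5,8.5,8.5,8.5,8.5,8.5,8.5],
)

```text
time_s: 16.45
ee_pos: [531.5, 51.2, 207.4]
eef_rot: [0.0, 0.999, -0.049, 0.001]
contact_force: [0.5, 1.0, 0.4]
width: 85.0
```

Run:
```python
from m import *
s=snap('side','s15');t=snap('top','t15')
f=lambda a,x,y,w,h:np.clip(cv2.resize(a[y:y+h,x:x+w],(400,300),interpolation=cv2.INTER_CUBIC).astype(float)*1.5,0,255)
cv2.imwrite('pics/s15z.png',np.hstack([f(s,225,240,56,42),f(t,212,184,56,42)]).astype(np.uint8)[...,::-1])
cv2.imwrite('pics/full15.png',np.vstack([s,])[...,::-1])
```

```text
(no output)
```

View pics/s15z.png

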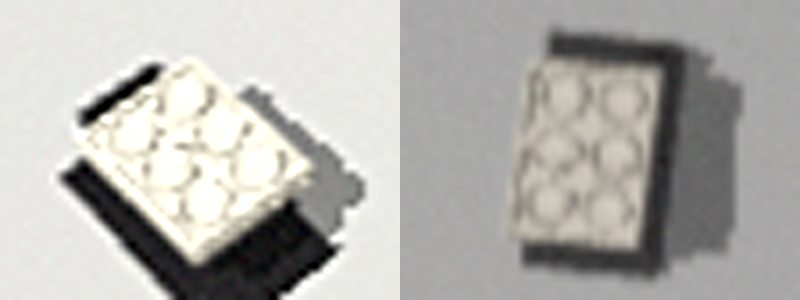

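View pics/full15.png

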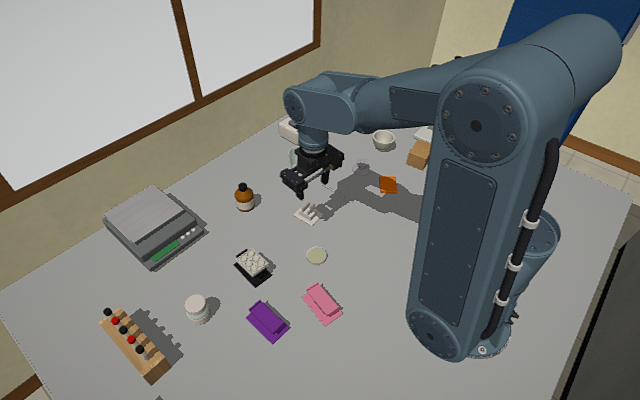

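Run:
```python
from m import *
t=cv2.imread('pics/t15.png'); s=cv2.imread('pics/s15.png')
C=np.array([557,291.]); e=np.array([np.cos(-.097),np.sin(-.097)]);f=np.array([-e[1],e[0]])
for thr in (110,120):
    r=sub('top',t[...,2],(225,186,30,38),thr,52); print('plate top',thr,r,np.round([(r[2]-C)@e,(r[2]-C)@f],1))
r=sub('side',s[...,2],(232,243,40,38),150,50); print('side',r,np.round([(r[2]-C)@e,(r[2]-C)@f],1))
b=cv2.resize(t[180:228,208:272],(800,600),interpolation=cv2.INTER_CUBIC)
def dr(img,n,off,k,P,col):
    q=[((proj(n,p)-off+.5)*k).astype(int) for p in P]; cv2.polylines(img,[np.array(q)],True,col,1)
b=np.clip(b.astype(float)*1.8,0,255).astype(np.uint8)
b2=np.clip(cv2.resize(s[240:285,225:285],(800,600),interpolation=cv2.INTER_CUBIC).astype(float)*1.3,0,255).astype(np.uint8)
def R(L,W,z,c=C): return [(*(c+e*i*L/2+f*j*W/2),z) for i,j in((1,1),(1,-1),(-1,-1),(-1,1))]
for img,n,off,k in((b,'top',[208,180],12.5),(b2,'side',[225,240],13.33)):
    off=np.array(off); dr(img,n,off,k,R(110,64,6),(0,0,255)); dr(img,n,off,k,R(80,60,52),(0,200,0)); dr(img,n,off,k,R(96,40,46),(255,0,0))
cv2.imwrite('pics/o1.png',b);cv2.imwrite('pics/o2.png',b2)
```

```text
plate top 110 (array([555.2, 285.8]), array([ 96.1, 121.5]), array([559.4, 298.9]), -0.001) [1.6 8.1]Traceback (most recent call last):
  File "<stdin>", line 5, in <module>
  File "m.py", line 17, in sub
    return rect(cam_,c,z)
  File "m.py", line 6, in rect
    P=np.array([ray(cam_,u,v,z)[:2] for u,v in cnt[:,0,:]],np.float32)
                ~~~^^^^^^^^^^^^
  File "h.py", line 10, in ray
    c,R,t=cam(name); d=R.T@np.array([(u-c['cx'])/c['fx'],(v-c['cy'])/c['fy'],1]); o=-R.T@t
          ~~~^^^^^^
  File "h.py", line 7, in cam
    c=optics.camera_info(name); R=cv2.Rodrigues(np.array(c['rvec'],float))[0]; t=np.array(c['tvec'],float).ravel()
ValueError: time passes only in moves, steps and waits
```

```bash
sed -i 's/^def cam(name):/from functools import lru_cache\n@lru_cache(None)\ndef cam(name):/' h.py
cat > o.py <<'E'
from m import *
import sys
k0=sys.argv[1]
t=cv2.imread(f'pics/t{k0}.png'); s=cv2.imread(f'pics/s{k0}.png')
C=np.array([557,291.]); e=np.array([np.cos(-.097),np.sin(-.097)]);f=np.array([-e[1],e[0]])
for thr in (118,124):
    r=sub('top',t[...,2],(225,186,30,38),thr,52); print('plate top',thr,r,np.round([(r[0]-C)@e,(r[0]-C)@f],1))
for thr in (150,165):
    r=sub('side',s[...,2],(232,243,40,38),thr,50); print('side',r,np.round([(r[0]-C)@e,(r[0]-C)@f],1))
b=cv2.resize(t[180:228,208:272],(800,600),interpolation=cv2.INTER_CUBIC)
def dr(img,n,off,k,P,col):
    q=[((proj(n,p)-off+.5)*k).astype(int) for p in P]; cv2.polylines(img,[np.array(q)],True,col,1)
b=np.clip(b.astype(float)*1.8,0,255).astype(np.uint8)
b2=np.clip(cv2.resize(s[240:285,225:285],(800,600),interpolation=cv2.INTER_CUBIC).astype(float)*1.3,0,255).astype(np.uint8)
def R(L,W,z,c=C): return [(*(c+e*i*L/2+f*j*W/2),z) for i,j in((1,1),(1,-1),(-1,-1),(-1,1))]
for img,n,off,k in((b,'top',[208,180],12.5),(b2,'side',[225,240],13.33)):
    off=np.array(off); dr(img,n,off,k,R(110,64,6),(0,0,255)); dr(img,n,off,k,R(80,60,52),(0,200,0)); dr(img,n,off,k,R(96,40,46),(255,0,0))
cv2.imwrite('pics/o1.png',b);cv2.imwrite('pics/o2.png',b2)
E
python3 o.py 15
```

```text
plate top 118 (array([553.6, 294.1]), array([61. , 77.2]), array([552.4, 290.8]), -0.1) [-3.7  2.8]
plate top 124 (array([555.1, 305.7]), array([61.5, 32.7]), array([553.8, 303.9]), 0.22) [-3.3 14.4]
side (array([560.6, 290.7]), array([120.6, 135.8]), array([572.4, 284.9]), -0.781) [3.6 0.1]
side (array([561.1, 292.3]), array([65.8, 83.1]), array([556.1, 290.9]), -0.091) [4.  1.7]
```

View pics/o1.png

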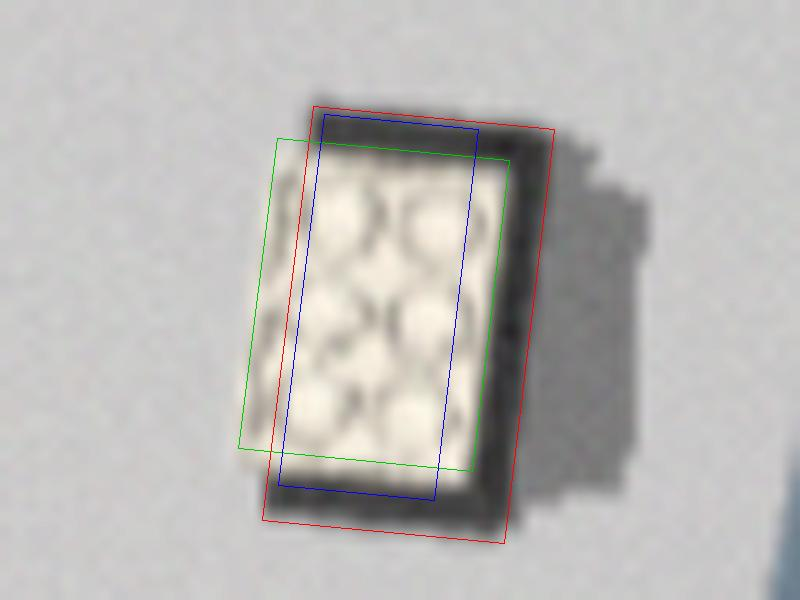

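View pics/o2.png

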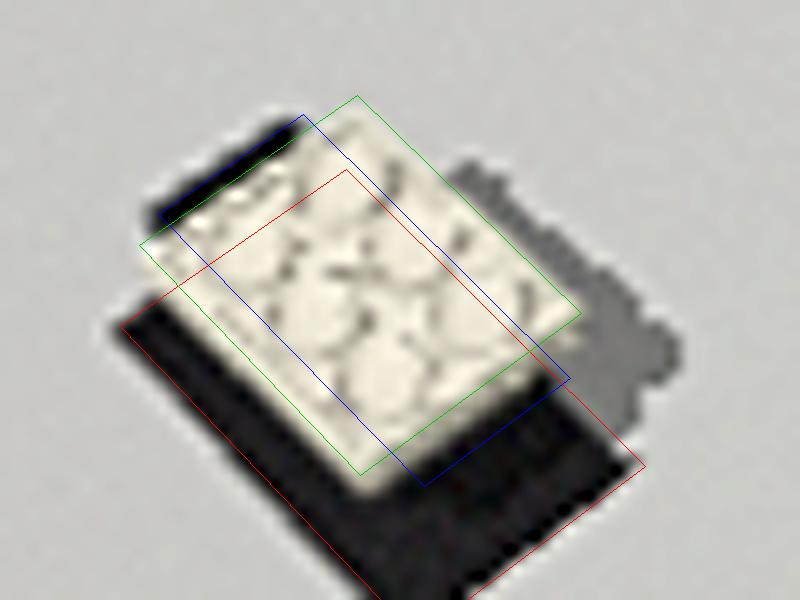

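```bash
cat > prof.py <<'E'
from m import *
import sys
k=sys.argv[1]
t=cv2.imread(f'pics/t{k}.png')[...,1].astype(np.float32); s=cv2.imread(f'pics/s{k}.png')[...,1].astype(np.float32)
C=np.array([557,291.]); e=np.array([np.cos(-.097),np.sin(-.097)]);f=np.array([-e[1],e[0]])
S=np.arange(-66,67,2.)
for n,img in(('top',t),('side',s)):
    acc=[]
    for w in np.arange(-16,17,2.):
        q=np.array([proj(n,(*(C+e*a+f*w),52)) for a in S],np.float32)
        acc.append(cv2.remap(img,q[:,:1].copy(),q[:,1:].copy(),cv2.INTER_CUBIC)[:,0])
    m=np.mean(acc,0); print(n); print(' '.join(f'{int(a)}:{int(v)}' for a,v in zip(S,m)))
E
python3 prof.py 15
```

```text
top
-66:113 -64:113 -62:112 -60:108 -58:95 -56:73 -54:51 -52:39 -50:36 -48:39 -46:56 -44:84 -42:107 -40:119 -38:121 -36:121 -34:123 -32:123 -30:123 -28:122 -26:123 -24:121 -22:120 -20:120 -18:122 -16:121 -14:119 -12:117 -10:116 -8:117 -6:118 -4:120 -2:121 0:122 2:122 4:123 6:123 8:123 10:121 12:119 14:118 16:119 18:121 20:122 22:123 24:121 26:119 28:118 30:117 32:115 34:107 36:90 38:67 40:47 42:37 44:36 46:40 48:56 50:81 52:100 54:109 56:112 58:112 60:111 62:111 64:111 66:112
side
-66:27 -64:21 -62:20 -60:23 -58:23 -56:23 -54:23 -52:19 -50:14 -48:22 -46:60 -44:105 -42:124 -40:131 -38:156 -36:171 -34:165 -32:164 -30:167 -28:171 -26:174 -24:175 -22:175 -20:171 -18:171 -16:173 -14:166 -12:149 -10:148 -8:165 -6:174 -4:171 -2:169 0:171 2:170 4:165 6:167 8:174 10:166 12:149 14:150 16:164 18:175 20:177 22:176 24:172 26:170 28:172 30:167 32:151 34:151 36:164 38:126 40:40 42:0 44:28 46:87 48:143 50:167 52:163 54:156 56:155 58:155 60:155 62:155 64:155 66:155
```

Call:
send_rows(
  travel=[
    [0.2,2,0],
    [0.4,4,0],
    [0.4,4,0],
    [0.4,4,0],
    [0.4,4,0],
    [0.4,4,0],
    [0.05,2,-1],
    [0,0,-2],
  ],
  turn=[0,0,0,0,0,0,0,0],
  claw=[8.81,8.81,8.81,8.81,8.81,8.81,8.81,8.81],
)

```text
time_s: 17.35
ee_pos: [553.6, 299.0, 177.7]
eef_rot: [-0.001, 0.999, -0.045, 0.002]
contact_force: [0.1, 0.7, -0.7]
width: 88.1
```

Call:
send_rows(
  travel=[
    [0,0,-3],
    [0,0,-3],
    [0,0,-2.5],
    [0,0,-1.5],
    [0,0,-1],
    [0,0,-0.5],
    [0,0,0],
    [0,0,0],
  ],
  turn=[0,0,0,0,0,0,0,0],
  claw=[8.81,8.81,8.81,8.81,8.81,8.81,8.81,8.81],
)

```text
time_s: 18.15
ee_pos: [554.4, 294.0, 62.0]
eef_rot: [-0.0, 0.999, -0.048, 0.001]
contact_force: [0.4, -0.1, -0.1]
width: 87.9
```

Call:
send_rows(
  travel=[
    [0,-0.25,-0.5],
    [0,0,0],
    [0,0,0],
    [0,0,0],
    [0,0,0],
    [0,0,0],
    [0,0,0],
    [0,0,0],
  ],
  turn=[0,0,0,0,0,0,0,0],
  claw=[8.0,7.5,7.0,6.5,6.2,5.8,5.7,5.7],
  newtons=4,
)

```text
time_s: 18.95
ee_pos: [553.7, 291.2, 56.0]
eef_rot: [-0.0, 0.999, -0.048, 0.0]
contact_force: [0.4, -0.8, 1.0]
width: 59.8
```

Call:
send_rows(
  travel=[
    [0.05,0,0],
    [0.1,0,0],
    [0.1,0,0],
    [0,0,0],
    [0,0,0],
    [0,0,0],
    [0,0,0],
    [0,0,0],
  ],
  turn=[0,0,0,0,0,0,0,0],
  claw=[5.7,5.7,5.7,5.7,5.7,6.2,6.6,7.2],
  newtons=4,
)

```text
time_s: 19.75
ee_pos: [556.2, 291.2, 55.9]
eef_rot: [-0.0, 0.999, -0.048, 0.0]
contact_force: [0.3, 1.4, -0.2]
width: 71.0
```

Call:
send_rows(
  travel=[
    [0,0,0],
    [0,0,0],
    [0,0,0.5],
    [0,0,2],
    [0,0,3],
    [0,0,4],
    [0,0,4],
    [0,0,0],
  ],
  turn=[0,0,0,0,0,0,0,0],
  claw=[8.0,8.81,8.81,8.81,8.81,8.81,8.81,8.81],
)

```text
time_s: 20.55
ee_pos: [559.7, 292.4, 198.5]
eef_rot: [-0.002, 0.999, -0.048, 0.006]
contact_force: [0.9, -0.9, 0.8]
width: 87.9
```

Call:
send_rows(
  travel=[
    [0,-2,2],
    [0,-4,0],
    [0,-4,0],
    [0,-4,0],
    [0,-4,0],
    [0,-4,0],
    [0,-2,0],
    [0,0,0],
  ],
  turn=[0,0,0,0,0,0,0,0],
  claw=[8.81,8.81,8.81,8.81,8.81,8.81,8.81,8.81],
)

```text
time_s: 21.35
ee_pos: [555.9, 48.6, 210.5]
eef_rot: [0.0, 0.999, -0.049, -0.0]
contact_force: [-0.0, 1.6, 0.1]
width: 88.4
```

```bash
python3 -c "
from m import *
snap('side','s16');snap('top','t16')"; python3 prof.py 16; python3 o.py 16
```

```text
top
-66:113 -64:113 -62:113 -60:109 -58:95 -56:74 -54:52 -52:39 -50:36 -48:36 -46:43 -44:66 -42:98 -40:119 -38:126 -36:125 -34:123 -32:124 -30:127 -28:129 -26:130 -24:130 -22:128 -20:127 -18:126 -16:129 -14:130 -12:128 -10:125 -8:123 -6:124 -4:127 -2:129 0:129 2:126 4:125 6:127 8:131 10:132 12:127 14:122 16:120 18:122 20:124 22:126 24:126 26:126 28:124 30:122 32:121 34:119 36:112 38:94 40:67 42:44 44:36 46:40 48:57 50:82 52:100 54:110 56:113 58:113 60:113 62:112 64:112 66:112
side
-66:29 -64:24 -62:23 -60:24 -58:24 -56:24 -54:25 -52:19 -50:11 -48:17 -46:42 -44:84 -42:129 -40:166 -38:179 -36:161 -34:155 -32:166 -30:173 -28:177 -26:178 -24:175 -22:170 -20:171 -18:173 -16:175 -14:169 -12:156 -10:156 -8:171 -6:178 -4:176 -2:178 0:178 2:176 4:173 6:169 8:169 10:165 12:152 14:153 16:169 18:175 20:176 22:178 24:179 26:178 28:175 30:171 32:166 34:154 36:154 38:164 40:114 42:28 44:18 46:80 48:142 50:168 52:164 54:157 56:155 58:155 60:155 62:155 64:155 66:156
plate top 118 (array([555.6, 293.2]), array([62.4, 85.3]), array([553. , 294.3]), -0.088) [-1.6  2.1]
plate top 124 (array([555.1, 292.7]), array([60.2, 78.1]), array([553.1, 291.8]), -0.065) [-2.1  1.5]
side (array([560.6, 290.7]), array([120.6, 135.8]), array([571.5, 285.4]), -0.781) [3.6 0.1]
side (array([559.7, 291.8]), array([66.2, 85. ]), array([556.4, 292.8]), -0.068) [2.6 1.1]
```

View pics/o1.png

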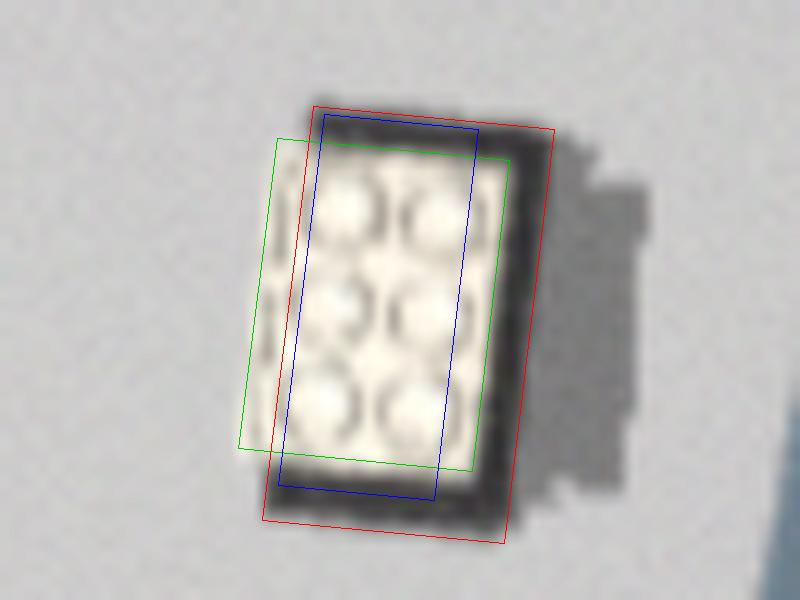

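View pics/o2.png

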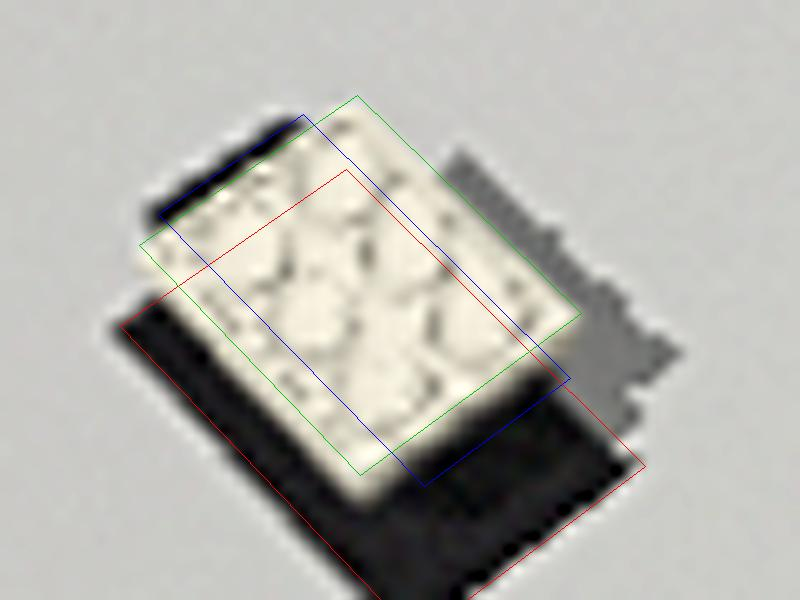

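Run:
```python
from m import *
e=np.array([np.cos(-.097),np.sin(-.097)]);f=np.array([-e[1],e[0]])
def samp(n,img,c,S,W,e=e,f=f):
    q=np.array([[proj(n,(*(np.array(c)+e*a+f*w),52)) for a in S] for w in W],np.float32)
    return cv2.remap(img.astype(np.float32),q[...,0].copy(),q[...,1].copy(),cv2.INTER_LINEAR)
u=np.array([np.cos(.2),np.sin(.2)]);v=np.array([-u[1],u[0]])
for k,c,ee,ff in((0,(581,-293.4),u,v),(15,(554,291.5),e,f),(16,(556,291.5),e,f)):
  for n,p in(('top','t'),('side','s')):
    im=cv2.imread(f'pics/{p}{k}.png')
    S=np.arange(-36,37,2.)
    g=[samp(n,im[...,ch],c,S,np.arange(-26,27,2.),ee,ff) for ch in (0,1,2)]
    print(k,n,'mean',[round(float(x.mean()),1) for x in g],'rows w',np.round(g[1].mean(1)[::2]).astype(int))
f2=lambda a:np.clip(cv2.resize(a[186:222,222:262],(400,360),interpolation=cv2.INTER_NEAREST).astype(float)*1.6,0,255)
g2=lambda a:np.clip(cv2.resize(a[246:282,232:272],(400,360),interpolation=cv2.INTER_NEAREST).astype(float)*1.2,0,255)
T=[cv2.imread(f'pics/{p}{k}.png') for k in(15,16) for p in 'ts']
cv2.imwrite('pics/cmp.png',np.vstack([np.hstack([f2(T[0]),f2(T[2])]),np.hstack([g2(T[1]),g2(T[3])])]).astype(np.uint8)[:600*2][::1] if False else cv2.resize(np.vstack([np.hstack([f2(T[0]),f2(T[2])]),np.hstack([g2(T[1]),g2(T[3])])]).astype(np.uint8),(666,600)))
```

```text
0 top mean [121.1, 129.3, 133.5] rows w [127 129 129 129 129 129 129 129 129 130 130 130 129 128]
0 side mean [153.6, 166.9, 171.3] rows w [166 168 167 167 166 167 167 166 166 166 167 166 168 170]
15 top mean [110.8, 118.4, 122.3] rows w [115 116 124 125 121 113 122 114 118 123 125 120 115 103]
15 side mean [152.0, 165.3, 169.3] rows w [163 161 170 170 168 160 166 162 167 169 169 163 163 163]
16 top mean [116.4, 123.7, 126.9] rows w [118 119 128 131 128 119 130 117 124 130 129 121 124 113]
16 side mean [155.2, 168.7, 172.9] rows w [166 166 170 174 170 161 168 176 169 171 173 166 165 165]
```

View pics/cmp.png

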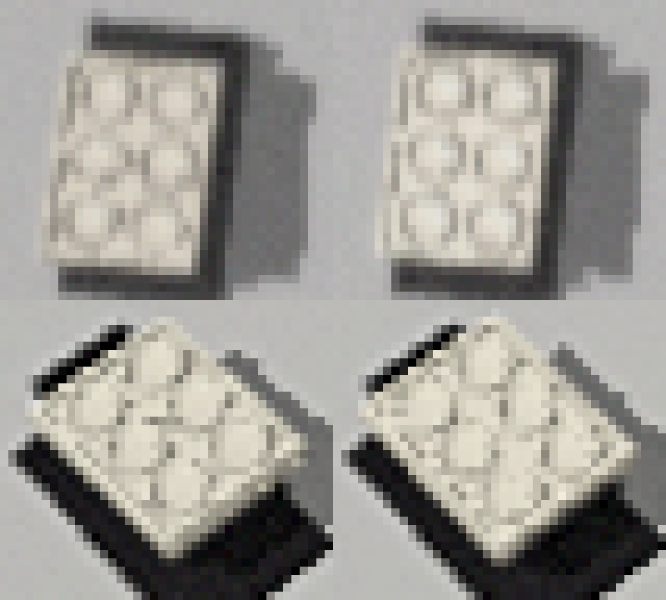

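Call:
send_rows(
  travel=[
    [0.4,2,0],
    [0.5,4,0],
    [0.5,4,0],
    [0.5,4,0],
    [0.5,4,0],
    [0.5,4,0],
    [0,2,-1],
    [0,0,-2],
  ],
  turn=[0,0,0,0,0,0,0,0],
  claw=[6,3,0,0,0,0,0,0],
)

```text
time_s: 22.25
ee_pos: [584.8, 296.7, 182.0]
eef_rot: [-0.001, 0.999, -0.045, 0.002]
contact_force: [0.8, -0.0, -0.6]
width: 26.3
```

Call:
send_rows(
  travel=[
    [0,-0.3,-3],
    [0,0,-2.5],
    [0,0,-2],
    [0,0,-1],
    [0,0,-0.5],
    [0,0,0],
    [0,0,0],
  ],
  turn=[0,0,0,0,0,0,0],
  claw=[0,0,0,0,0,0,0],
)

```text
time_s: 22.95
ee_pos: [585.7, 288.7, 92.0]
eef_rot: [-0.0, 0.999, -0.047, 0.001]
contact_force: [0.3, -0.7, -0.1]
width: 0.4
```

Call:
send_rows(
  travel=[
    [0,0,-0.5],
    [0,0,-0.5],
    [0,0,-0.2],
    [0,0,0],
    [0,0,0],
  ],
  turn=[0,0,0,0,0],
  claw=[0,0,0,0,0],
)

```text
time_s: 23.45
ee_pos: [585.1, 288.1, 78.8]
eef_rot: [0.0, 0.999, -0.048, -0.0]
contact_force: [-0.1, -0.1, 0.4]
width: 0.5
```

Call:
send_rows(
  travel=[
    [0,0,-0.1],
    [0,0,-0.1],
    [0,0,0],
  ],
  turn=[0,0,0],
  claw=[0,0,0],
)

```text
time_s: 23.75
ee_pos: [585.3, 288.2, 77.5]
eef_rot: [-0.0, 0.999, -0.048, 0.0]
contact_force: [-1.8, -0.7, 3.1]
width: 0.3
```

Call:
send_rows(
  travel=[
    [0,0,-0.1],
    [0,0,0],
  ],
  turn=[0,0],
  claw=[0,0],
)

```text
time_s: 23.95
ee_pos: [585.4, 288.2, 77.4]
eef_rot: [0.0, 0.999, -0.047, 0.0]
contact_force: [-4.4, -1.3, 10.3]
width: 0.4
```

Call:
send_rows(
  travel=[
    [0,0,0.8],
    [-1,0.1,0.7],
    [-2,0.2,0],
    [-2,0.2,0],
    [-0.8,0.1,0],
    [0,0,-0.5],
    [0,0,-0.3],
    [0,0,0],
  ],
  turn=[0,0,0,0,0,0,0,0],
  claw=[0,0,0,0,0,0,0,0],
)

```text
time_s: 24.75
ee_pos: [527.5, 293.9, 82.2]
eef_rot: [0.0, 0.999, -0.048, -0.0]
contact_force: [0.4, 0.3, -0.5]
width: 0.6
```

Call:
send_rows(
  travel=[
    [0,0,-0.2],
    [0,0,0],
    [0,0,0],
  ],
  turn=[0,0,0],
  claw=[0,0,0],
)

```text
time_s: 25.05
ee_pos: [527.3, 294.0, 80.7]
eef_rot: [0.0, 0.999, -0.048, -0.0]
contact_force: [1.1, -0.1, 0.5]
width: 0.9
```

Call:
send_rows(
  travel=[
    [0,0,-0.15],
    [0,0,0],
    [0,0,0],
  ],
  turn=[0,0,0],
  claw=[0,0,0],
)

```text
time_s: 25.35
ee_pos: [527.1, 294.1, 79.3]
eef_rot: [-0.0, 0.999, -0.048, -0.0]
contact_force: [0.2, 0.2, 0.3]
width: 0.7
```

Call:
send_rows(
  travel=[
    [0,0,-0.1],
    [0,0,0],
    [0,0,0],
  ],
  turn=[0,0,0],
  claw=[0,0,0],
)

```text
time_s: 25.65
ee_pos: [527.0, 294.2, 78.3]
eef_rot: [0.0, 0.999, -0.048, -0.0]
contact_force: [0.1, 0.0, -0.5]
width: 0.3
```

Call:
send_rows(
  travel=[
    [0,0,-0.1],
    [0,0,0],
    [0,0,0],
  ],
  turn=[0,0,0],
  claw=[0,0,0],
)

```text
time_s: 25.95
ee_pos: [527.2, 294.2, 77.5]
eef_rot: [-0.0, 0.999, -0.048, 0.0]
contact_force: [0.0, -0.3, 0.6]
width: 0.8
```

Call:
send_rows(
  travel=[
    [0,0,-0.1],
    [0,0,0],
    [0,0,0],
  ],
  turn=[0,0,0],
  claw=[0,0,0],
)

```text
time_s: 26.25
ee_pos: [527.3, 294.2, 77.4]
eef_rot: [0.0, 0.999, -0.048, 0.0]
contact_force: [-3.1, -1.2, 9.1]
width: 0.1
```

Call:
send_rows(
  travel=[
    [0,0,0.3],
    [0,0,1],
    [0,0,3],
    [0,0,4],
    [0,0,4],
    [0,-3,0],
    [0,-4,0],
    [0,-4,0],
  ],
  turn=[0,0,0,0,0,0,0,0],
  claw=[0,0,0,0,0,0,0,0],
)

```text
time_s: 27.05
ee_pos: [527.1, 183.4, 200.4]
eef_rot: [-0.0, 0.999, -0.047, 0.001]
contact_force: [-0.0, -1.0, -0.5]
width: 0.3
```

Call:
send_rows(
  travel=[
    [0,-4,0],
    [0,-4,0],
    [0,-4,0],
    [0,-1,0],
    [0,0,0],
    [0,0,0],
  ],
  turn=[0,0,0,0,0,0],
  claw=[0,0,0,0,0,0],
)

```text
time_s: 27.65
ee_pos: [527.1, 54.9, 199.6]
eef_rot: [-0.0, 0.999, -0.048, 0.0]
contact_force: [-0.0, 0.6, -0.1]
width: 0.3
```

```bash
python3 -c "
from m import *
snap('side','s17');snap('top','t17')"; python3 prof.py 17; python3 o.py 17
```

```text
top
-66:112 -64:112 -62:112 -60:108 -58:94 -56:73 -54:51 -52:39 -50:36 -48:36 -46:43 -44:66 -42:97 -40:118 -38:126 -36:126 -34:123 -32:124 -30:126 -28:128 -26:129 -24:128 -22:127 -20:126 -18:125 -16:127 -14:129 -12:127 -10:124 -8:121 -6:123 -4:126 -2:128 0:128 2:125 4:123 6:126 8:129 10:130 12:127 14:122 16:120 18:121 20:123 22:124 24:125 26:125 28:123 30:121 32:120 34:119 36:111 38:92 40:66 42:44 44:36 46:39 48:56 50:81 52:100 54:109 56:112 58:112 60:112 62:111 64:112 66:111
side
-66:28 -64:23 -62:22 -60:24 -58:25 -56:22 -54:20 -52:18 -50:14 -48:18 -46:41 -44:84 -42:129 -40:164 -38:177 -36:159 -34:153 -32:164 -30:172 -28:177 -26:177 -24:174 -22:169 -20:170 -18:172 -16:174 -14:168 -12:154 -10:155 -8:169 -6:177 -4:175 -2:177 0:178 2:175 4:172 6:168 8:168 10:164 12:151 14:152 16:167 18:174 20:175 22:178 24:178 26:177 28:174 30:170 32:166 34:154 36:153 38:163 40:112 42:28 44:19 46:80 48:141 50:167 52:163 54:157 56:155 58:154 60:155 62:155 64:155 66:155
plate top 118 (array([556.5, 293.1]), array([62.6, 81.9]), array([554.1, 293.8]), -0.1) [-0.7  2. ]
plate top 124 (array([554.6, 291.8]), array([59.4, 77.4]), array([552.2, 291.8]), -0.001) [-2.5  0.6]
side (array([560.6, 290.7]), array([120.6, 135.8]), array([571.5, 285.4]), -0.781) [3.6 0.1]
side (array([559.2, 291.7]), array([65.8, 83.8]), array([557. , 293.2]), -0.074) [2.1 0.9]
```

View pics/o1.png

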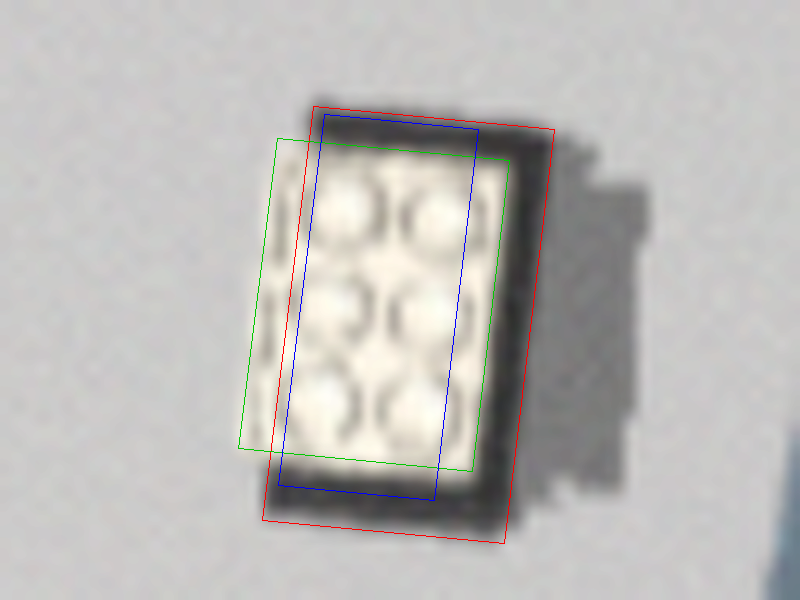

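View pics/t17.png

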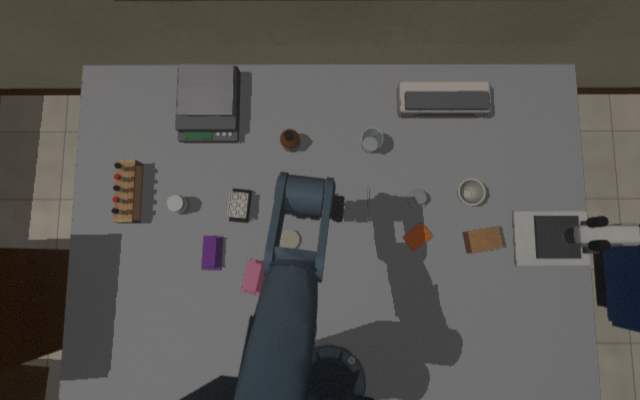

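```bash
python3 -c "
from cell import finish_job
print(finish_job())"
```

```text
the job is handed in; nothing more can be done
None
```

The spot plate is lying wells-up on the black reading stand and released, and I handed the job in at about 28 s. `finish_job()` gives no verdict.

**What I did:**
- I gripped the plate about 27 mm off its centre and lifted it with a light grip, so it drooped about 50° between the pads.
- I pushed it against the end of the stand until it had swung past vertical, then lowered it so its lower edge met the stand and it lay down.
- The white slotted holder was not needed.
- After letting go, the pictures put the plate about 3 mm off lengthwise, with shading that suggested a tilt. I took a 4 N grip on it, slid it about 2 mm towards the centre and released it again.

**Last checks:**
- **Flat:** pressing lightly with closed fingertips near each end met the plate at the same height (77.4–77.5 mm at the TCP, so its top is at about 52 mm). It did not shift.
- **Position:** about −1 mm lengthwise and 1–2 mm sideways from the stand's centre, turned about 0.03 rad or less against it.
- **Bystanders:** none looked moved in the final top view. The arm hides part of the bench there, and I did not measure them.

**What disagreed:**
- The two cameras differ by about 1–2 mm on the stand's position.
- The stand's foot measured about 108 mm long from above, not 110.
- Some single-threshold outline fits of the plate were poor: one gave a turn about 0.1 rad off, and the side view put the centre 2–4 mm the other way. I relied on the plate's edges against the stand's edges instead.

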